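Pack the lock drawer at the end of the night shift

TASK

Pack the lock drawer ready to go back into the wall cabinet: screw the caps of all three tablet tubes in it fully shut (clockwise), and slide each tamper sleeve from the shelf over a shut tube of its own, all the way down onto the tube's flange (with only two sleeves, any one tube stays bare). Lay every thermometer flat in the drawer's raised grey bay, display up and side by side, lengthwise from front to back with all probe tips pointing away from the lock. Leave the jar, tin, bottle, cup, spoon and dish alone.

Things in the scene. Friction and masses are not known exactly. Their poses are not given: they have to be found in the camera images.
- drawer: the scratched white steel lock drawer, fixed open tray 170 (x) x 360 (y: -160 to +200) x 40 mm high, walls 4 mm; origin on its underside, on the shelf. x points from the front panel (48 mm high, with lock housing and brass lock core outside it) to the back wall. The -y part (floor 4 mm up) holds the tubes; a dividing wall at y = +12 mm separates it from the bay
- bay (a point): centre of the floor of the thermometer bay, the drawer's +y part: a raised grey floor 162 (x) x 182 (y) mm, 25 mm above the shelf; walls stand 15 mm above it (23 mm at the front). Axes as the drawer's: x points to the back wall, away from the lock. Room for three thermometers side by side along x, e.g. 55 mm apart
- tube0: upright aluminium tablet tube fixed in the drawer; origin at its underside centre, 4 mm above the shelf. Foot flange 38 mm across, 8 mm high, then a 23 mm shaft, capped; 61 mm tall in all. A sleeve slides over cap and shaft and rests on the flange (sleeve origin 8 mm above the tube's). Axes 79 mm or more apart and 37 mm or more from the drawer walls
- cap0 (a joint): turn of the captive round screw cap on the tube of the same number (24 mm across, from 45 to 61 mm above the tube's origin, upper edge chamfered; pinch its sides from above): 0 loose, 1.3 rad at the stop = shut; grows clockwise seen from above. It does not rise or sink; friction 0.03 N m, stays where left. Shut, its dark mark lies over the flange's mark
- tube1: upright aluminium tablet tube fixed in the drawer; origin at its underside centre, 4 mm above the shelf. Foot flange 38 mm across, 8 mm high, then a 23 mm shaft, capped; 61 mm tall in all. A sleeve slides over cap and shaft and rests on the flange (sleeve origin 8 mm above the tube's). Axes 79 mm or more apart and 37 mm or more from the drawer walls
- cap1 (a joint): turn of the captive round screw cap on the tube of the same number (24 mm across, from 45 to 61 mm above the tube's origin, upper edge chamfered; pinch its sides from above): 0 loose, 1.3 rad at the stop = shut; grows clockwise seen from above. It does not rise or sink; friction 0.03 N m, stays where left. Shut, its dark mark lies over the flange's mark
- tube2: upright aluminium tablet tube fixed in the drawer; origin at its underside centre, 4 mm above the shelf. Foot flange 38 mm across, 8 mm high, then a 23 mm shaft, capped; 61 mm tall in all. A sleeve slides over cap and shaft and rests on the flange (sleeve origin 8 mm above the tube's). Axes 79 mm or more apart and 37 mm or more from the drawer walls
- cap2 (a joint): turn of the captive round screw cap on the tube of the same number (24 mm across, from 45 to 61 mm above the tube's origin, upper edge chamfered; pinch its sides from above): 0 loose, 1.3 rad at the stop = shut; grows clockwise seen from above. It does not rise or sink; friction 0.03 N m, stays where left. Shut, its dark mark lies over the flange's mark
- sleeve0: tamper sleeve: plain nickel-plated tube open at both ends, 36 mm outside, 28 mm bore, 56 mm high, 90 g, standing upright on the shelf; origin at the centre of its lower end. Two or three are present (else None), all alike; any sleeve fits any tube (2 mm clearance all round over the cap)
- sleeve1: tamper sleeve: plain nickel-plated tube open at both ends, 36 mm outside, 28 mm bore, 56 mm high, 90 g, standing upright on the shelf; origin at the centre of its lower end. Two or three are present (else None), all alike; any sleeve fits any tube (2 mm clearance all round over the cap)
- sleeve2: tamper sleeve: plain nickel-plated tube open at both ends, 36 mm outside, 28 mm bore, 56 mm high, 90 g, standing upright on the shelf; origin at the centre of its lower end. Two or three are present (else None), all alike; any sleeve fits any tube (2 mm clearance all round over the cap)
- therm0: white digital thermometer lying flat, display up, 120 mm long, 30 g (2 or 3 present, else None): case 80 x 22 x 14 mm from x = -60 to +20 mm, then a slim probe 10 mm wide to x = +60 mm. Origin on the underside at mid-length; x points to the probe tip, z up. Grip it across the 22 mm width at the middle of the case, 20 mm behind the origin
- therm0_tip (a point): the probe tip of that thermometer
- therm1: white digital thermometer lying flat, display up, 120 mm long, 30 g (2 or 3 present, else None): case 80 x 22 x 14 mm from x = -60 to +20 mm, then a slim probe 10 mm wide to x = +60 mm. Origin on the underside at mid-length; x points to the probe tip, z up. Grip it across the 22 mm width at the middle of the case, 20 mm behind the origin
- therm1_tip (a point): the probe tip of that thermometer
- therm2: white digital thermometer lying flat, display up, 120 mm long, 30 g (2 or 3 present, else None): case 80 x 22 x 14 mm from x = -60 to +20 mm, then a slim probe 10 mm wide to x = +60 mm. Origin on the underside at mid-length; x points to the probe tip, z up. Grip it across the 22 mm width at the middle of the case, 20 mm behind the origin
- therm2_tip (a point): the probe tip of that thermometer
- jar: bystander, to be left alone: cobalt glass jar, 68 mm across, 85 mm high; origin at the centre of its underside
- tin: bystander, to be left alone: nickel-plated dressing tin, 85 x 110 x 32 mm; origin at the centre of its underside
- pills: bystander, to be left alone: amber pill bottle, 38 mm across, 60 mm high; origin at the centre of its underside
- cup: bystander, to be left alone: white cup, 66 mm across, 70 mm high; origin at the centre of its underside
- spoon: bystander, to be left alone: spoon lying on the shelf, handle to its -x; origin at the centre of its underside
- dish: bystander, to be left alone: shallow nickel dish, 80 mm across, 30 mm high; origin at the centre of its underside
Mind the look-alikes: they are no part of the job. What is shaped like the sleeve1 but green or yellow is not meant.

How it is judged:
On the way:
1. the caps of all three tubes are screwed shut (value of joint each of cap0, cap1, cap2 above 1.15 rad), for 0.2 s.
At the end, for the whole second after the job is handed in: Caps past 1.15 rad. Each sleeve at rest over a tube of its own (axis within 5 mm, upright, within 3.5 mm of the flange). Each thermometer: at rest flat on the bay floor, middle within 40 mm lengthwise and 80 mm sideways of the bay centre, within 0.26 rad of front-to-back, tip to the back (all of step 1 and ((horizontal distance between sleeve0 and tube0 below 0.005 m and z of sleeve0 in the frame of tube0 below 0.0115 m and angle between sleeve0's own z axis and vertical below 0.08 rad and linear speed of sleeve0 below 0.02 m/s) or (horizontal distance between sleeve0 and tube1 below 0.005 m and z of sleeve0 in the frame of tube1 below 0.0115 m and angle between sleeve0's own z axis and vertical below 0.08 rad and linear speed of sleeve0 below 0.02 m/s) or (horizontal distance between sleeve0 and tube2 below 0.005 m and z of sleeve0 in the frame of tube2 below 0.0115 m and angle between sleeve0's own z axis and vertical below 0.08 rad and linear speed of sleeve0 below 0.02 m/s)) and ((horizontal distance between sleeve1 and tube0 below 0.005 m and z of sleeve1 in the frame of tube0 below 0.0115 m and angle between sleeve1's own z axis and vertical below 0.08 rad and linear speed of sleeve1 below 0.02 m/s) or (horizontal distance between sleeve1 and tube1 below 0.005 m and z of sleeve1 in the frame of tube1 below 0.0115 m and angle between sleeve1's own z axis and vertical below 0.08 rad and linear speed of sleeve1 below 0.02 m/s) or (horizontal distance between sleeve1 and tube2 below 0.005 m and z of sleeve1 in the frame of tube2 below 0.0115 m and angle between sleeve1's own z axis and vertical below 0.08 rad and linear speed of sleeve1 below 0.02 m/s)) and ((horizontal distance between sleeve2 and tube0 below 0.005 m and z of sleeve2 in the frame of tube0 below 0.0115 m and angle between sleeve2's own z axis and vertical below 0.08 rad and linear speed of sleeve2 below 0.02 m/s) or (horizontal distance between sleeve2 and tube1 below 0.005 m and z of sleeve2 in the frame of tube1 below 0.0115 m and angle between sleeve2's own z axis and vertical below 0.08 rad and linear speed of sleeve2 below 0.02 m/s) or (horizontal distance between sleeve2 and tube2 below 0.005 m and z of sleeve2 in the frame of tube2 below 0.0115 m and angle between sleeve2's own z axis and vertical below 0.08 rad and linear speed of sleeve2 below 0.02 m/s)) and x of therm0 in the frame of bay between -0.04 and 0.04 m and y of therm0 in the frame of bay between -0.08 and 0.08 m and z of therm0 in the frame of bay between -0.005 and 0.005 m and angle between each of therm0, therm1, therm2's own z axis and vertical below 0.12 rad and angle between the x axis of each of therm0, therm1, therm2 and the x axis of bay, either way round below 0.26 rad and x of each of therm0_tip, therm1_tip, therm2_tip in the frame of bay above 0.015 m and linear speed of each of therm0, therm1, therm2 below 0.02 m/s and x of therm1 in the frame of bay between -0.04 and 0.04 m and y of therm1 in the frame of bay between -0.08 and 0.08 m and z of therm1 in the frame of bay between -0.005 and 0.005 m and x of therm2 in the frame of bay between -0.04 and 0.04 m and y of therm2 in the frame of bay between -0.08 and 0.08 m and z of therm2 in the frame of bay between -0.005 and 0.005 m); the robot touches nothing.
It fails at once if a bystander (jar, tin, pill bottle, cup, spoon, dish) is pushed more than 4 cm or tipped over (distance of any of jar, tin, pills, cup, spoon, dish from where it was at the start of the episode above 0.04 m or angle between any of jar, tin, pills, cup, spoon, dish's own z axis and vertical above 0.6 rad).
Of therm0, therm1, therm2 only 2 to 3 are there at a start; the rules pass over those that are not, and their reading is None.
Of sleeve0, sleeve1, sleeve2 only 2 to 3 are there at a start; the rules pass over those that are not, and their reading is None.
At some moment in a run one of therm0, therm1, therm2 may be knocked a few centimetres aside while the robot is not near it.
It also fails if it takes over 210 s, if anything falls off the work surface, if the arm or the gripper's body presses on something with over 40 N, if the wrist force passes 120 N, or if a joint passes its speed limit or range.

ROBOT

A 6-joint arm with a two-finger parallel gripper is mounted at the origin on the work surface. World frame = base frame: x ahead of the robot, y to its left, z up, the work surface at z = 0. Lengths are in m, angles in rad, forces in N, time in s.
With the tool pointing down it reaches from about 0.35 to 0.725 m from the base axis. Payload 4.3 kg.
Tool frame: the origin (TCP) lies between the finger pads; the fingertips stand 22 mm ahead of it and the grasp point (between the pads) lies 3 mm ahead of it; z points along the fingers, y is the direction in which the jaws open and shut (so a half turn about z gives the same grasp; the last joint's range is limited). The gripper opens to 85 mm and grips with 20 to 120 N. Pads are 22 mm wide; open, the fingers measure 114 mm over their backs; the gripper's body (76 mm by 85 mm) begins 54 mm behind the grasp point. The pads swing forward as they close: fully open they stand 13 mm farther back than shut.
Start: joints at [1.194, 0.377, 0.081, 1.274, 0, 1.46], TCP at [0.152, 0.555, 0.219] pointing down, gripper open.
Joint ranges: [-2.72, 2.72], [-0.84, 1.66], [-1.02, 1.22], [-1.77, 2.12], [-1.37, 1.28], [-3.14, 3.14]. Speed limits (rad/s): [2.57, 2.57, 3.14, 3.14, 3.14, 3.14].

INTERFACE

Orientations are given as a unit quaternion [x, y, z, w].
In Python, from workcell import get_obs, cams, job_done gives the robot as it stands. The module is installed in compiled form; this text tells all that it offers.
- The arm moves only by the tool drive_tool, never from a script. Its argument "commands" is a list of rows, each a list of 7 numbers: the shift along the tool's x, y, z in mm, then the turn, a rotation vector about the tool's x, y, z in rad, then the gripper command: -1 is fully open, 1 is shut, values between are in proportion. A call has 1 to 5 rows; each row is the pose to reach, as a shift and turn from the pose measured when the call began, along the tool's axes at that moment; what a row does not reach only later rows make up. A row lasts 1/12 s, in which the tool goes at most 41.7 mm and 7.16 degrees, less where a joint would pass 70% of its speed; a pose out of reach is approached as far as the arm can. A call with a gripper value outside its range is refused whole. The fingers move at their own pace and stop on an object; "grip_force" is the grip in N (left out, the last holds). Time passes only in rows, so rows that repeat a pose let the fingers close. It gives the time, the measured TCP pose, the force and the opening at its end, in the units of the state.
- get_obs(): the state, without advancing time (a new reading comes with each control period).
- cams.grab_frame(name): name is "scene" or "top" or "wrist"; returns the picture (420x560x3 uint8, red, green, blue); there is no depth.
- cams.get_calibration(name): a dict with "mtx" (3x3 intrinsics, pixels), "position" and "rotation" of the camera in the world; the wrist camera has in their place "mount" (4x4, takes a point from camera to tool coordinates, whose origin is the TCP and whose axes are the flange's). Camera axes: x right, y up, looking along -z (the intrinsics and any distortion apply to the point x, -y, -z); pixel columns grow to the right and rows downward; lengths in m; the calibration is good to about 2 mm. A picture is of the moment at which its call begins: read the wrist's pose just before it. get_calibration takes no time and is no camera call.
- job_done(): hands the job in, once; it reports no verdict.
The state is a dict: "t": time; "joints": joint angles; "joint_vel": joint speeds; "tau": joint torques, N m; "ee_pos": TCP position; "eef_rot": TCP orientation; "wrist_force": force on the tool from outside, world axes, zero at the start; "ft_torque": the same for the moment, N m; "opening": finger opening in m.
Only numpy, scipy, OpenCV 4.12 (cv2) and the standard library are available. Lean on these libraries where they do the work, as an engineer would, in place of code of your own. Each camera call takes 0.05 s, during which the arm holds its last target.

## Working session

There is one attempt and no reset: what is moved stays moved. The work goes in short steps, Python scripts to look and compute and a tool call to move; the robot and the scene stay as the last step left them, time stands still between calls to the robot, and variables do not carry over. Pictures are saved under pics/ and viewed, and the job is handed in when it is done.

Besides the shell and the picture viewer there is one more tool, called after "Request:" as name(argument=value, ...) on one line, values as JSON. drive_tool: Moves the arm, as the interface text tells. Its arguments: {"type":"object","properties":{"commands":{"type":"array"},"grip_force":{"type":"number"}},"required":["commands"]}

```bash
mkdir -p pics; ls; python3 - <<'E'
from workcell import get_obs,cams
import cv2
print(get_obs())
for n in ("scene","top","wrist"):
    im=cams.grab_frame(n); cv2.imwrite(f"pics/{n}0.png",im[:,:,::-1]); print(n,cams.get_calibration(n))
E
```

```text
pics
{'t': 0.0, 'joints': array([ 1.19370676e+00,  3.78089727e-01,  7.96367538e-02,  1.27436433e+00,
       -1.53085426e-05,  1.46048524e+00]), 'joint_vel': array([-5.26225221e-04, -8.65433128e-05, -3.63165446e-04, -1.59173123e-03,
       -5.14900890e-04,  1.19860046e-03]), 'tau': array([-1.98271257e-03, -4.63600373e+01,  2.69877005e+01,  2.07513501e-02,
       -1.18085491e-04,  1.24289946e-05]), 'ee_pos': array([0.15134458, 0.55403936, 0.21804985]), 'eef_rot': array([ 1.32993957e-01,  9.91116333e-01, -9.82477644e-04, -2.36398076e-04]), 'wrist_force': array([0.02920696, 0.76781291, 0.54800395]), 'ft_torque': array([0.01771328, 0.02717594, 0.0113826 ]), 'opening': 0.08544714450147431}
scene {'mtx': array([[403.96181225,   0.        , 278.4324576 ],
       [  0.        , 403.96181225, 209.09555976],
       [  0.        ,   0.        ,   1.        ]]), 'position': array([ 1.07348323, -0.12217391,  0.87235913]), 'rotation': array([0.22608167, 0.19214701, 0.62597263, 0.72119683])}
top {'mtx': array([[474.63359451,   0.        , 280.54144981],
       [  0.        , 474.63359451, 212.96920967],
       [  0.        ,   0.        ,   1.        ]]), 'position': array([ 0.26570651, -0.02607309,  1.59973086]), 'rotation': array([ 0.05759118, -0.06473243, -0.69618342,  0.71261604])}
wrist {'mtx': array([[318.02361941,   0.        , 281.89989153],
       [  0.        , 318.02361941, 204.20055181],
       [  0.        ,   0.        ,   1.        ]]), 'mount': array([[-4.59830960e-04,  9.50651658e-01,  3.10259914e-01,
         8.03167304e-02],
       [ 9.99999761e-01,  2.77246565e-04,  6.32585566e-04,
        -4.85673001e-04],
       [ 5.15350021e-04,  3.10260131e-01, -9.50651558e-01,
        -1.53883438e-01],
       [ 0.00000000e+00,  0.00000000e+00,  0.00000000e+00,
         1.00000000e+00]])}
```

View pics/scene0.png

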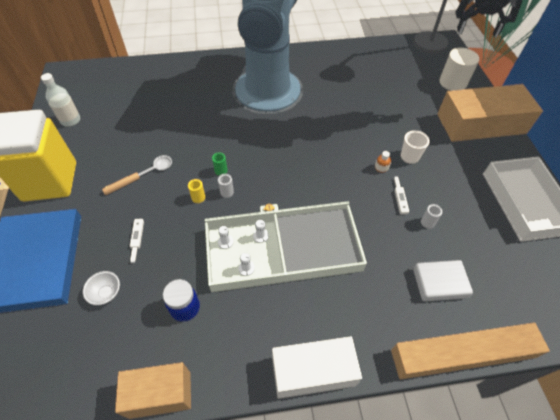

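View pics/top0.png

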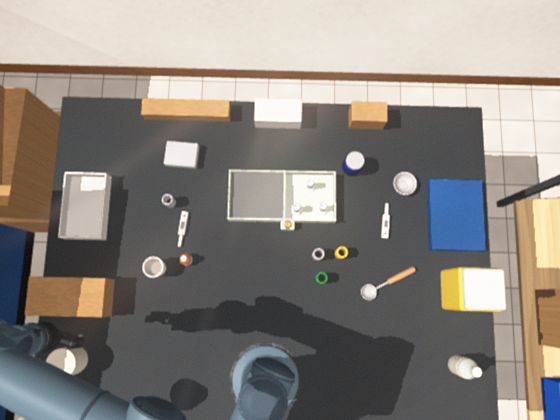

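View pics/wrist0.png

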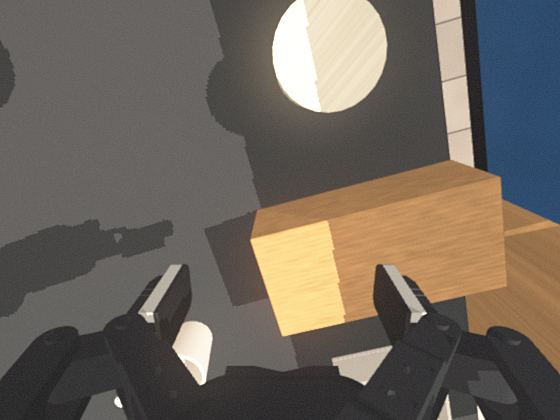

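```bash
cat > h.py <<'E'
import numpy as np,cv2
from scipy.spatial.transform import Rotation as R
from workcell import get_obs,cams
def campose(n,obs=None):
    c=cams.get_calibration(n)
    if n!="wrist": return c["mtx"],R.from_quat(c["rotation"]).as_matrix(),np.array(c["position"])
    o=obs or get_obs(); Rt=R.from_quat(o["eef_rot"]).as_matrix(); M=c["mount"]
    return c["mtx"],Rt@M[:3,:3],o["ee_pos"]+Rt@M[:3,3]
def ray(P,uv):
    K,Rm,p=P; uv=np.atleast_2d(uv).astype(float)
    d=np.c_[(uv[:,0]-K[0,2])/K[0,0],-(uv[:,1]-K[1,2])/K[1,1],-np.ones(len(uv))]
    return p,d@Rm.T
def onplane(P,uv,z):
    p,d=ray(P,uv); return p+d*((z-p[2])/d[:,2])[:,None]
def proj(P,X):
    K,Rm,p=P; c=(np.atleast_2d(X)-p)@Rm
    return np.c_[K[0,0]*c[:,0]/-c[:,2]+K[0,2],K[1,1]*-c[:,1]/-c[:,2]+K[1,2]]
def snap(n,name):
    o=get_obs(); P=campose(n,o); im=cams.grab_frame(n); cv2.imwrite(f"pics/{name}.png",im[:,:,::-1])
    np.savez(f"pics/{name}.npz",K=P[0],R=P[1],p=P[2]); return im,P
def load(name):
    z=np.load(f"pics/{name}.npz"); return cv2.imread(f"pics/{name}.png")[:,:,::-1],(z["K"],z["R"],z["p"])
def delta(xyz,yaw=None,o=None):
    """tool-frame shift (mm) and rotvec to reach TCP xyz, pointing down, jaw (tool y) axis along yaw (mod pi)"""
    o=o or get_obs(); Rt=R.from_quat(o["eef_rot"]); s=Rt.inv().apply(np.array(xyz)-o["ee_pos"])*1000
    m=Rt.as_matrix(); cy=np.arctan2(m[1,1],m[0,1])
    if yaw is None: yaw=cy
    else: yaw=cy+(yaw-cy+np.pi/2)%np.pi-np.pi/2
    y=np.array([np.cos(yaw),np.sin(yaw),0]); z=np.array([0,0,-1]); T=np.c_[np.cross(y,z),y,z]
    rv=(Rt.inv()*R.from_matrix(T)).as_rotvec()
    print("shift",s.round(1),"rot",rv.round(3),"ee",o["ee_pos"].round(4),"yaw",round(cy,3),"j6",round(o["joints"][5],2),"t",round(o["t"],2))
    return s,rv
E
python3 - <<'E'
from h import *
import shutil
for n in("scene","top"):
    im,P=snap(n,n+"1"); 
    if n=="top":
        c=im[140:300,140:420]; cv2.imwrite("pics/topc.png",cv2.resize(c,None,fx=2.8,fy=2.8,interpolation=cv2.INTER_CUBIC)[:,:,::-1])
        for nm,uv,z in [("s0",(168,197),.056),("s1",(319,251),.056),("th0",(183,228),.014),("th1",(386,220),.014),("bayc",(256,194),.025),("tubes",(311,183),.065),("",(298,208),.065),("",(323,207),.065),("c1",(229,171),.04),("",(336,172),.04),("",(229,219),.048),("",(336,220),.048)]:
            print(nm,onplane(P,uv,z).round(3))
    else:
        c=im[120:310,90:480]; cv2.imwrite("pics/scenec.png",cv2.resize(c,None,fx=2,fy=2,interpolation=cv2.INTER_CUBIC)[:,:,::-1])
E
```

```text
s0 [[0.581 0.335 0.056]]
s1 [[ 0.413 -0.167  0.056]]
th0 [[0.484 0.288 0.014]]
th1 [[ 0.528 -0.397  0.014]]
bayc [[0.605 0.046 0.025]]
tubes [[ 0.638 -0.138  0.065]]
 [[ 0.552 -0.096  0.065]]
 [[ 0.558 -0.178  0.065]]
c1 [[0.679 0.139 0.04 ]]
 [[ 0.684 -0.224  0.04 ]]
 [[0.513 0.131 0.048]]
 [[ 0.518 -0.223  0.048]]
```

View pics/topc.png

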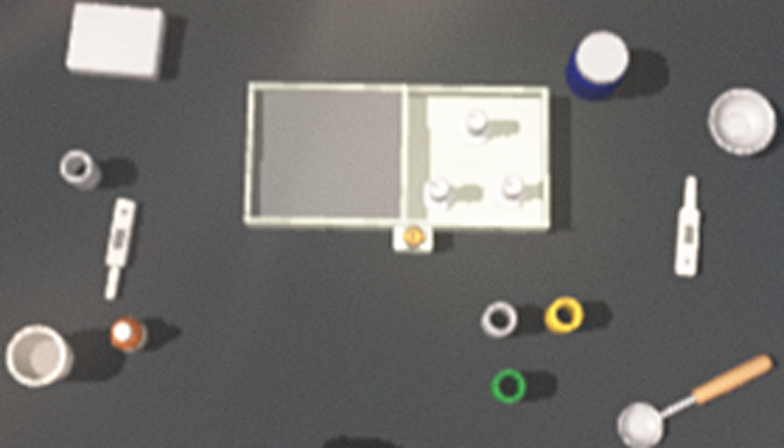

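View pics/scenec.png

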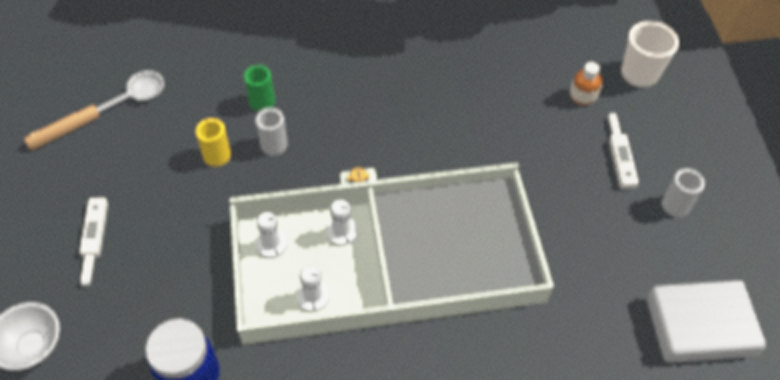

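```bash
python3 -c "
from h import *
delta([0.50,-0.12,0.26],np.pi/2)"
```

```text
shift [-514.  -558.7  -41. ] rot [-0.001 -0.    -0.267] ee [0.1515 0.5544 0.2186] yaw 1.304 j6 1.46 t 0.25
```

Request:
drive_tool(commands=[[-26, -28, -10, 0, 0, 0, 0], [-52, -56, -20, 0, 0, 0, 0], [-78, -84, -30, 0, 0, 0, 0], [-104, -112, -40, 0, 0, 0, 0], [-130, -140, -40, 0, 0, 0, 0]])

```text
t: 0.67
ee_pos: [0.241, 0.3843, 0.2605]
eef_rot: [0.133, 0.991, 0.001, 0.001]
wrist_force: [2.2, 0.2, 1.2]
opening: 0.0423
```

Request:
drive_tool(commands=[[-28, -30, 0, 0, 0, 0, 0], [-56, -60, 0, 0, 0, 0, 0], [-84, -90, 0, 0, 0, 0, 0], [-112, -120, 0, 0, 0, 0, 0], [-140, -150, 0, 0, 0, 0, 0]])

```text
t: 1.08
ee_pos: [0.337, 0.201, 0.2606]
eef_rot: [0.132, 0.991, 0.001, 0.001]
wrist_force: [0.7, 0.8, -0.1]
opening: 0.0423
```

Request:
drive_tool(commands=[[-28, -30, 0, 0, 0, 0, 0], [-56, -60, 0, 0, 0, 0, 0], [-84, -90, 0, 0, 0, 0, 0], [-112, -120, 0, 0, 0, 0, 0], [-140, -150, 0, 0, 0, 0, 0]])

```text
t: 1.5
ee_pos: [0.4332, 0.0174, 0.2607]
eef_rot: [0.133, 0.991, 0.001, 0.001]
wrist_force: [0.6, 1.5, 0.2]
opening: 0.0426
```

```bash
python3 -c "
from h import *
delta([0.50,-0.12,0.26],np.pi/2)"
```

```text
shift [-100.6 -115.     0.6] rot [ 0.002  0.003 -0.266] ee [0.4332 0.0174 0.2607] yaw 1.305 j6 0.16 t 1.5
```

Request:
drive_tool(commands=[[-25, -29, 0, 0, 0, -0.07, 0], [-50, -58, 0, 0, 0, -0.14, 0], [-75, -86, 0, 0, 0, -0.2, 0], [-100, -115, 0, 0, 0, -0.266, 0], [-100, -115, 0, 0, 0, -0.266, 0]])

```text
t: 1.92
ee_pos: [0.5019, -0.1257, 0.2596]
eef_rot: [0.002, 1.0, -0.0, 0.002]
wrist_force: [0.5, -0.3, 0.5]
opening: 0.0427
```

```bash
python3 -c "
from h import *
snap('wrist','w1');delta([0.50,-0.12,0.26],np.pi/2)"
```

```text
shift [ 0.4  2.7 -0.3] rot [ 0.002  0.003 -0.005] ee [ 0.5004 -0.1227  0.2597] yaw 1.566 j6 -0.36 t 1.97
```

View pics/w1.png

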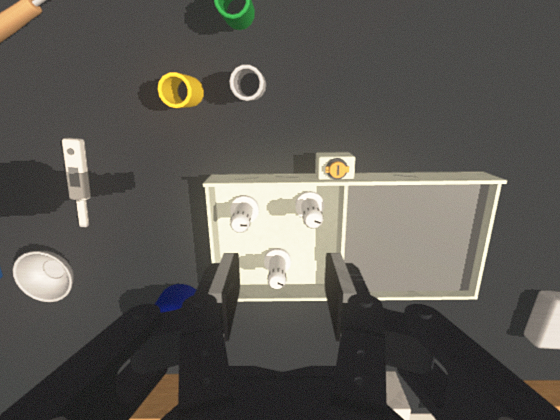

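```bash
python3 - <<'E'
from h import *
im,P=load("w1")
c=im[185:300,200:350]; cv2.imwrite("pics/w1c.png",cv2.resize(c,None,fx=5,fy=5,interpolation=cv2.INTER_CUBIC)[:,:,::-1])
c=im[60:240,50:280]; cv2.imwrite("pics/w1d.png",cv2.resize(c,None,fx=3,fy=3,interpolation=cv2.INTER_CUBIC)[:,:,::-1])
E
```

```text
(no output)
```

View pics/w1c.png

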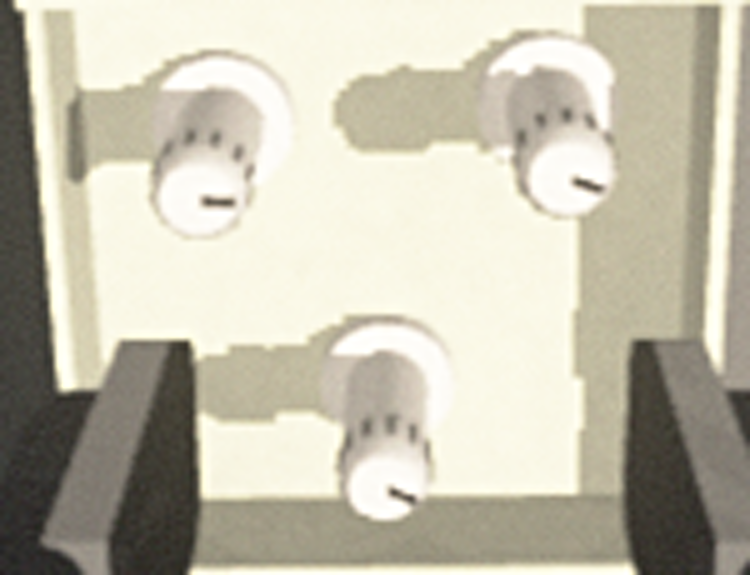

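View pics/w1d.png

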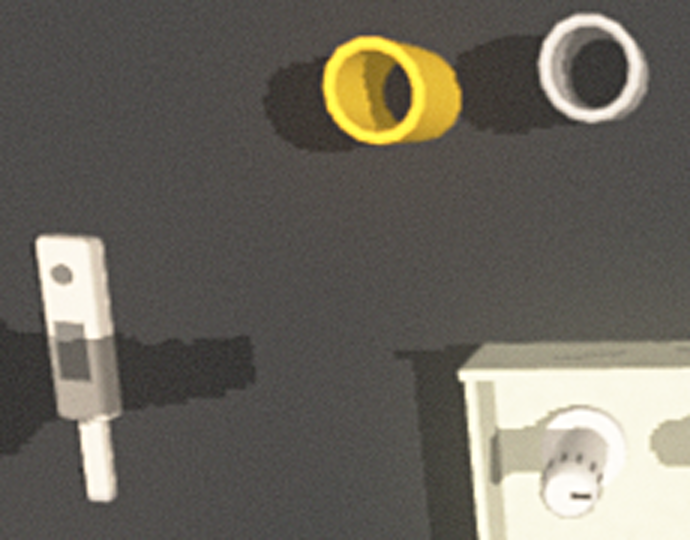

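```bash
python3 - <<'E'
from h import *
im,P=load("w1")
print("caps",onplane(P,[(240.4,224.8),(313.6,221.4),(276.8,282.4)],.065).round(4))
print("flange check",onplane(P,[(200+222/5,185+117/5),(200+548/5,185+100/5),(200+386/5,185+388/5)],.012).round(4))
print("sleeve",onplane(P,[(246.7,82.7)],.056).round(4))
# flange tops approx; drawer rim: front left/right corners
print("front rim",onplane(P,[(207,180),(503,178)],.048).round(4))
print("back rim",onplane(P,[(214,298),(481,298)],.04).round(4))
t=onplane(P,[(50+u/3,60+v/3) for u,v in [(38,238),(102,236),(58,412),(120,410),(103,498)]],.014); print(t.round(4))
E
```

```text
caps [[ 0.5613 -0.1755  0.065 ]
 [ 0.5574 -0.0893  0.065 ]
 [ 0.6393 -0.1333  0.065 ]]
flange check [[ 0.5592 -0.1767  0.012 ]
 [ 0.5548 -0.0898  0.012 ]
 [ 0.6405 -0.1336  0.012 ]]
sleeve [[ 0.4044 -0.1628  0.056 ]]
front rim [[ 0.5112 -0.2147  0.048 ]
 [ 0.5102  0.1338  0.048 ]]
back rim [[ 0.6792 -0.2202  0.04  ]
 [ 0.6806  0.1453  0.04  ]]
[[ 0.467  -0.3979  0.014 ]
 [ 0.4663 -0.3713  0.014 ]
 [ 0.5422 -0.4058  0.014 ]
 [ 0.5414 -0.3784  0.014 ]
 [ 0.5828 -0.3941  0.014 ]]
```

Request:
drive_tool(commands=[[-30, -27, 30, 0, 0, 0, 0], [-60, -53, 60, 0, 0, 0, 0], [-60, -53, 100, 0, 0, 0, 0], [-60, -53, 130, 0, 0, 0, 0], [-60, -53, 150, 0, 0, 0, 0]])

```text
t: 2.38
ee_pos: [0.5584, -0.1743, 0.1048]
eef_rot: [0.003, 1.0, 0.002, -0.001]
wrist_force: [-0.9, -0.4, -0.1]
opening: 0.0425
```

```bash
python3 -c "
from h import *
im,P=snap('wrist','w2');delta([0.56,-0.176,0.072],np.pi/2)
cv2.imwrite('pics/w2c.png',cv2.resize(im[150:420,130:430],None,fx=2.2,fy=2.2)[:,:,::-1])"
```

```text
shift [-4.4 -3.3 29.9] rot [ 0.007 -0.008 -0.005] ee [ 0.5559 -0.1729  0.102 ] yaw 1.566 j6 -0.41 t 2.43
```

View pics/w2c.png

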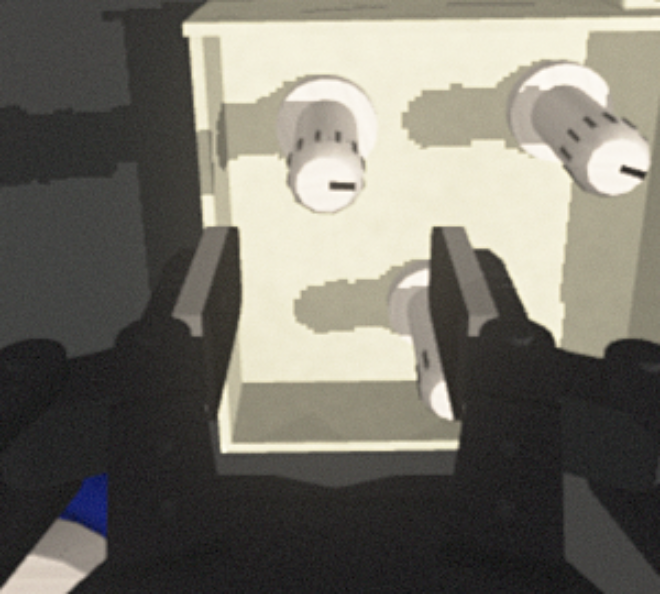

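```bash
python3 -c "
from h import *
im,P=load('w2');print(onplane(P,[(278.2,233.2),(130+617/2.2,150+165/2.2)],.065).round(4));delta([0.56,-0.176,0.072],np.pi/2)
print(proj(P,[[.5559,-.1729,.08]]))"
```

```text
[[ 0.5612 -0.177   0.065 ]
 [ 0.556  -0.0902  0.065 ]]
shift [-4.4 -3.3 29.9] rot [ 0.007 -0.008 -0.005] ee [ 0.5559 -0.1729  0.102 ] yaw 1.566 j6 -0.41 t 2.43
[[284.65692064 234.86144587]]
```

Consistent: cap A at (0.561, -0.1765). Descend and pinch.

Request:
drive_tool(commands=[[-5, -4, 10, 0.007, -0.008, -0.005, 0], [-5, -4, 25, 0.007, -0.008, -0.005, 0], [-5, -4, 31, 0.007, -0.008, -0.005, 0], [-5, -4, 31, 0.007, -0.008, -0.005, 0], [-5, -4, 31, 0.007, -0.008, -0.005, 0.3]], grip_force=30)

```text
t: 2.85
ee_pos: [0.5608, -0.1761, 0.072]
eef_rot: [-0.0, 1.0, -0.0, 0.0]
wrist_force: [0.0, 0.1, 0.4]
opening: 0.032
```

Request:
drive_tool(commands=[[0, 0, 0, 0, 0, 0, 1], [0, 0, 0, 0, 0, 0, 1], [0, 0, 0, 0, 0, 0, 1], [0, 0, 0, 0, 0, 0, 1], [0, 0, 0, 0, 0, 0, 1]])

```text
t: 3.27
ee_pos: [0.561, -0.1763, 0.0724]
eef_rot: [-0.0, 1.0, -0.0, 0.0]
wrist_force: [-0.2, 0.7, -0.6]
opening: 0.0001
```

```bash
python3 -c "
from h import *
delta([0.561,-0.1765,0.072],np.pi/2);o=get_obs();print(o['wrist_force'],o['ft_torque'],o['opening'])"
```

```text
shift [-0.  -0.2  0.4] rot [-0.     0.001  0.001] ee [ 0.561  -0.1763  0.0724] yaw 1.572 j6 -0.41 t 3.27
[-0.23201156  0.70032568 -0.60173579] [-0.0201666  -0.02534774 -0.01563895] 0.0001406542037473656
```

```bash
python3 -c "
from h import *
im,P=snap('wrist','w3')
cv2.imwrite('pics/w3c.png',cv2.resize(im[150:420,130:430],None,fx=2.2,fy=2.2)[:,:,::-1])
im,P=snap('scene','s3')
cv2.imwrite('pics/s3c.png',cv2.resize(im[130:300,180:390],None,fx=3.5,fy=3.5)[:,:,::-1])"
```

```text
(no output)
```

View pics/w3c.png

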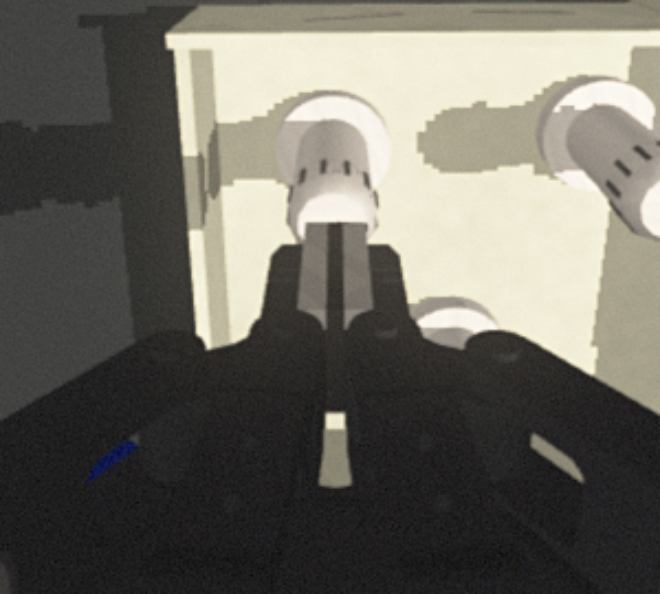

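View pics/s3c.png

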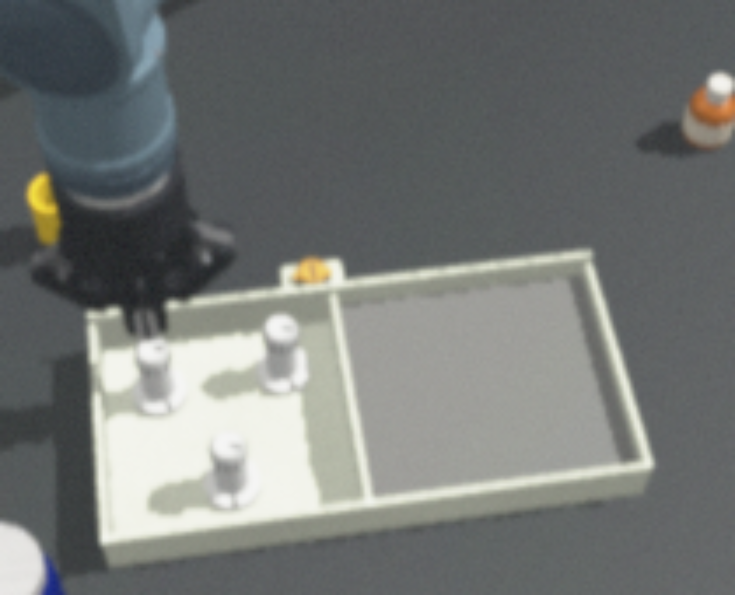

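```bash
python3 -c "
from h import *
im,P=load('w3')
for z in (.0724,.0654,.05): print((proj(P,[[.561,-.1763,z]])-[130,150])*2.2)
im,P=load('s3')
for z in (.0724,.0654,.05,.065): print((proj(P,[[.561,-.1763,z]])-[180,130])*3.5)
print((proj(P,[[.556,-.09,.065],[.64,-.1335,.065]])-[180,130])*3.5)
"
```

```text
[[335.91617784 236.613878  ]]
[[335.86556482 223.66239843]]
[[335.76652548 198.31899539]]
[[147.35149634 338.82366758]]
[[148.4903087  344.36624803]]
[[150.947531   356.32550727]]
[[148.55496502 344.68092921]]
[[275.67053892 323.40359826]
 [223.36039626 440.58862658]]
```

Request:
drive_tool(commands=[[0, 0, 0, 0, 0, 0, 0], [0, 0, 0, 0, 0, 0, 0], [0, 0, 0, 0, 0, 0, 0], [0, 0, 6, 0, 0, 0, 0], [0, 0, 12, 0, 0, 0, 0]])

```text
t: 3.78
ee_pos: [0.5612, -0.1764, 0.06]
eef_rot: [-0.0, 1.0, -0.0, 0.001]
wrist_force: [-0.7, 0.2, -0.6]
opening: 0.0425
```

```bash
python3 -c "
from h import *
im,P=snap('wrist','w4')
cv2.imwrite('pics/w4c.png',cv2.resize(im[150:420,130:430],None,fx=2.2,fy=2.2)[:,:,::-1])
o=get_obs();print(o['wrist_force'],o['ft_torque'],o['opening'],o['ee_pos'])"
```

```text
[ 0.35815341 -0.19502927 -0.82908139] [-0.01812571  0.02319884 -0.00276755] 0.04257382938859321 [ 0.55999167 -0.17589123  0.05828811]
```

View pics/w4c.png

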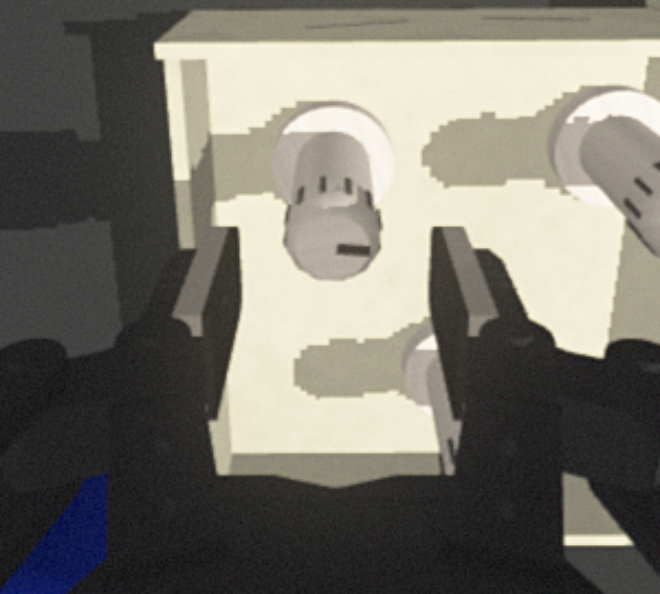

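```bash
python3 -c "
from h import *
im,P=load('w4')
print((proj(P,[[.561,-.1765,.065]])-[130,150])*2.2)
print('ray cap',onplane(P,[[130+333/2.2,150+245/2.2]],.065))
for dz in (0,10,22):
  for dx in (-11,0,11): print(dz,dx,(proj(P,[[.560+dx/1e3,-.1759+.021,.0583-dz/1e3]])-[130,150])*2.2)
"
```

```text
[[335.53354693 245.95391343]]
ray cap [[ 0.56074672 -0.17710252  0.065     ]]
0 -11 [[424.95971195 188.19674175]]
0 0 [[423.14144388 229.23650847]]
0 11 [[421.39401549 268.67736662]]
10 -11 [[420.15337654 172.32007305]]
10 0 [[418.52057154 211.51540536]]
10 11 [[416.94811963 249.26196746]]
22 -11 [[415.02063362 155.36518912]]
22 0 [[413.57507189 192.54935242]]
22 11 [[412.17984586 228.43873148]]
```

```bash
python3 -c "
from h import *
def tri(obs):
    A=np.zeros((3,3));b=np.zeros(3)
    for n,uv in obs:
        _,P=load(n);p,d=ray(P,uv);d=d[0]/np.linalg.norm(d[0]);M=np.eye(3)-np.outer(d,d);A+=M;b+=M@p
    return np.linalg.solve(A,b)
X=tri([('w1',(240.4,224.8)),('w2',(278.2,233.2)),('w4',(281.4,261.4))]);print(X)
for n in('w1','w2','w4'):print(proj(load(n)[1],X))
X=tri([('w1',(240.4,224.8)),('w2',(278.2,233.2)),('w4',(281.4,261.4)),('s3',(180+153/3.5,130+347/3.5))]);print(X)
_,P=load('s3')
for z in(.05,.06,.07,.08,.09): print(z,(proj(P,[[.561+.011,-.1763,z],[.561-.011,-.1763,z]])-[180,130])*3.5)
"
```

```text
[ 0.56492375 -0.17695899  0.05660703]
[[240.17959706 224.94602302]]
[[278.37224791 233.41754372]]
[[281.65941467 260.79849699]]
[ 0.56201193 -0.17587184  0.06287846]
0.05 [[152.02008849 370.14396391]
 [149.88865454 342.68331208]]
0.06 [[150.43094465 362.48454584]
 [148.30162293 334.8862453 ]]
0.07 [[148.8138647  354.69048023]
 [146.6870544  326.95388992]]
0.08 [[147.16810547 346.75818509]
 [145.04422596 318.88269397]]
0.09 [[145.49289717 338.6839502 ]
 [143.37238912 310.66898008]]
```

```bash
python3 -c "
from h import *
im,P=snap('scene','s4')
cv2.imwrite('pics/s4c.png',cv2.resize(im[150:260,190:290],None,fx=5.5,fy=5.5,interpolation=cv2.INTER_CUBIC)[:,:,::-1])"
```

```text
(no output)
```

View pics/s4c.png

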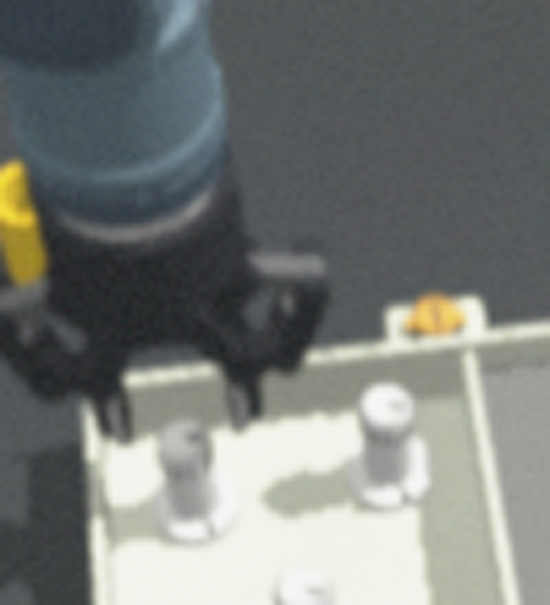

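Request:
drive_tool(commands=[[0, 0, 4, 0, 0, 0, 0], [0, 0, 9, 0, 0, 0, 0], [0, 0, 14, 0, 0, 0, 0], [0, 0, 14, 0, 0, 0, 0], [0, 0, 14, 0, 0, 0, 0]])

```text
t: 4.3
ee_pos: [0.5591, -0.1755, 0.0439]
eef_rot: [-0.0, 1.0, 0.001, -0.002]
wrist_force: [0.3, -0.4, -0.1]
opening: 0.0426
```

```bash
python3 -c "
from h import *
im,P=snap('scene','s5')
cv2.imwrite('pics/s5c.png',cv2.resize(im[150:260,190:290],None,fx=5.5,fy=5.5,interpolation=cv2.INTER_CUBIC)[:,:,::-1])
im,P=snap('wrist','w5')
o=get_obs();print(o['wrist_force'],o['ft_torque'],o['opening'],o['ee_pos'],o['joints'])"
```

```text
[-0.35493288  0.5857631   0.39230308] [ 0.02515966 -0.05078049 -0.01200991] 0.042732433238054895 [ 0.55971524 -0.1757621   0.04459746] [-4.12365831e-01  5.08505574e-01 -1.83854852e-01  8.80435243e-01
 -2.27383377e-05 -4.13137100e-01]
```

View pics/s5c.png

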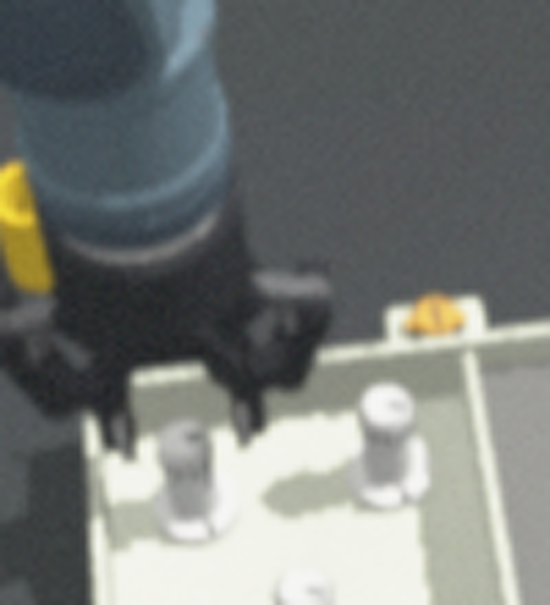

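View pics/w5.png

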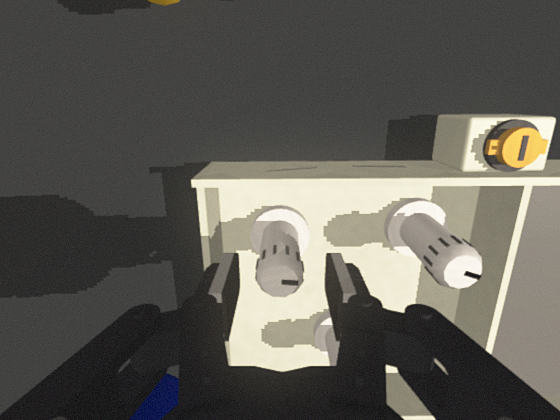

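Request:
drive_tool(commands=[[0, 0, 2, 0, 0, 0, 0.3], [0, 0, 4, 0, 0, 0, 0.3], [0, 0, 4, 0, 0, 0, 1], [0, 0, 4, 0, 0, 0, 1], [0, 0, 4, 0, 0, 0, 1]])

```text
t: 4.82
ee_pos: [0.5598, -0.1769, 0.0407]
eef_rot: [-0.0, 1.0, -0.001, -0.001]
wrist_force: [0.1, -5.1, -1.6]
opening: 0.0222
```

```bash
python3 -c "
from h import *
im,P=snap('scene','s6')
cv2.imwrite('pics/s6c.png',cv2.resize(im[150:260,190:290],None,fx=5.5,fy=5.5,interpolation=cv2.INTER_CUBIC)[:,:,::-1])
im,P=snap('wrist','w6')
o=get_obs();print(o['wrist_force'],o['ft_torque'],o['opening'],o['ee_pos'])"
```

```text
[-0.14827843 -5.09246539 -2.37411497] [-1.07844308  0.02670832  0.02872834] 0.022149839405720056 [ 0.55984572 -0.17689115  0.04073379]
```

View pics/w6.png

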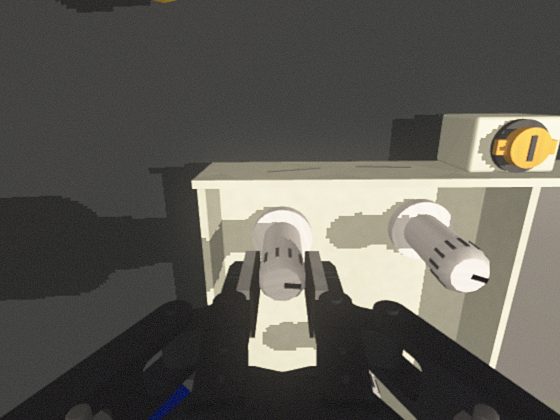

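Request:
drive_tool(commands=[[0, 0, 0, 0, 0, 0, 0.3], [0, 0, 0, 0, 0, 0, 0.3], [0, -1, 5, 0, 0, 0, 0.3], [0, -1, 10, 0, 0, 0, 0.3], [0, -1, 10, 0, 0, 0, 0.3]])

```text
t: 5.33
ee_pos: [0.5589, -0.1771, 0.0293]
eef_rot: [-0.0, 1.0, 0.0, -0.002]
wrist_force: [-0.8, 0.6, -0.5]
opening: 0.0299
```

Request:
drive_tool(commands=[[0, 0, 0, 0, 0, 0, 1], [0, 0, 0, 0, 0, 0, 1], [0, 0, 0, 0, 0, 0, 1]])

```text
t: 5.58
ee_pos: [0.5588, -0.177, 0.0293]
eef_rot: [-0.0, 1.0, 0.0, -0.002]
wrist_force: [0.4, 0.3, 0.2]
opening: 0.0228
```

```bash
python3 -c "
from h import *
im,P=snap('wrist','w7')
o=get_obs();print(o['wrist_force'],o['ft_torque'],o['opening'],o['ee_pos'])"
```

```text
[-0.31838489 -0.41529265  0.20326736] [-0.03381274  0.08646191  0.02764596] 0.022659944386805738 [ 0.55875017 -0.17697764  0.02929054]
```

View pics/w7.png

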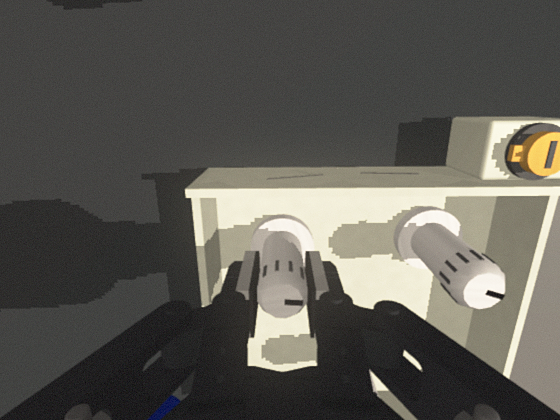

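```bash
python3 -c "
from h import *
im,P=load('w7')
for z in (.065,.049,.03,.012): print(z,proj(P,[[.5612,-.1768,z],[.548,-.1768+.012,z]]).round(1))
cv2.imwrite('pics/w7c.png',cv2.resize(im[200:350,210:360],None,fx=4,fy=4,interpolation=cv2.INTER_CUBIC)[:,:,::-1])
cv2.imwrite('pics/s6c.png',cv2.resize(cams.grab_frame('scene')[150:260,190:290],None,fx=5.5,fy=5.5,interpolation=cv2.INTER_CUBIC)[:,:,::-1])
"
```

```text
0.065 [[283.3 301. ]
 [311.9 274. ]]
0.049 [[283.2 281.2]
 [308.8 256.5]]
0.03 [[283.  262.2]
 [305.9 239.7]]
0.012 [[282.9 247.6]
 [303.6 226.9]]
```

View pics/w7c.png

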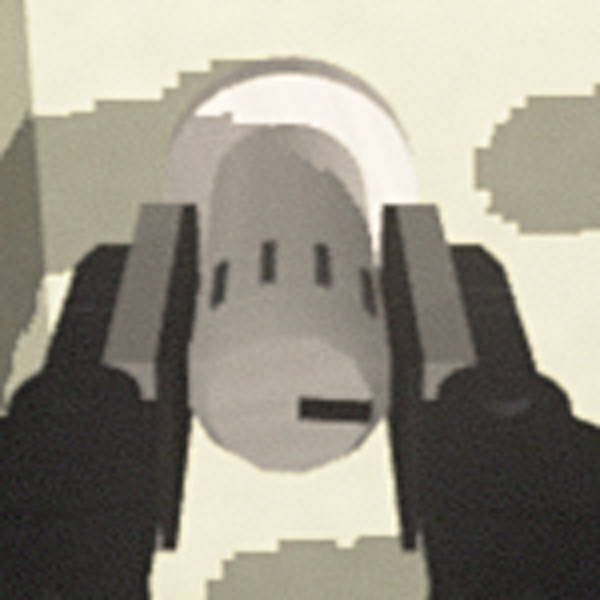

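View pics/s6c.png

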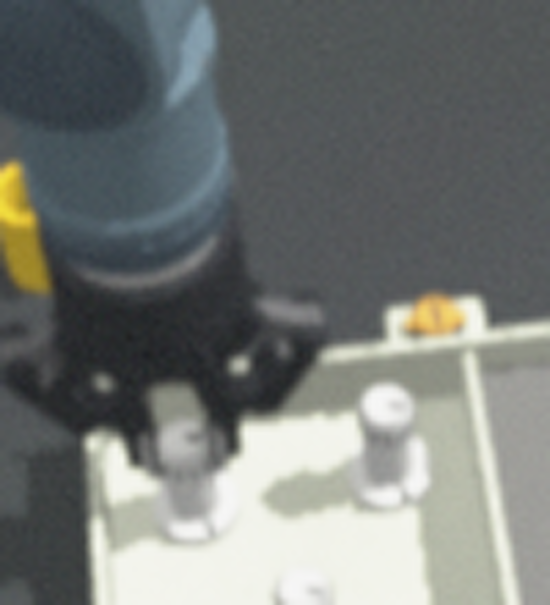

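Request:
drive_tool(commands=[[0, 0, 0, 0, 0, 0, 0.3], [0, 0, 0, 0, 0, 0, 0.3], [-3, 0, 0, 0, 0, 0, 0.3], [-3, 0, 0, 0, 0, 0, 1], [-3, 0, 0, 0, 0, 0, 1]])

```text
t: 6.1
ee_pos: [0.5624, -0.177, 0.0295]
eef_rot: [-0.0, 1.0, 0.0, -0.001]
wrist_force: [0.9, 0.9, 0.7]
opening: 0.0224
```

Request:
drive_tool(commands=[[0, 0, 0, 0, 0, 0, 1], [0, 0, 0, 0, 0, 0.12, 1], [0, 0, 0, 0, 0, 0.24, 1], [0, 0, 0, 0, 0, 0.36, 1], [0, 0, 0, 0, 0, 0.48, 1]])

```text
t: 6.52
ee_pos: [0.5624, -0.1769, 0.0295]
eef_rot: [0.24, 0.971, -0.0, -0.001]
wrist_force: [0.3, 1.3, 1.0]
opening: 0.0228
```

```bash
python3 -c "
from h import *
im,P=snap('wrist','w8')
cv2.imwrite('pics/w8c.png',cv2.resize(im[200:350,210:360],None,fx=4,fy=4,interpolation=cv2.INTER_CUBIC)[:,:,::-1])
o=get_obs();print(o['wrist_force'],o['ft_torque'],o['opening'],o['ee_pos'])"
```

```text
[0.7022343  0.43186028 0.2159448 ] [ 0.08030081 -0.06577054  0.00609528] 0.022664466649285543 [ 0.56238339 -0.17687524  0.02945522]
```

View pics/w8c.png

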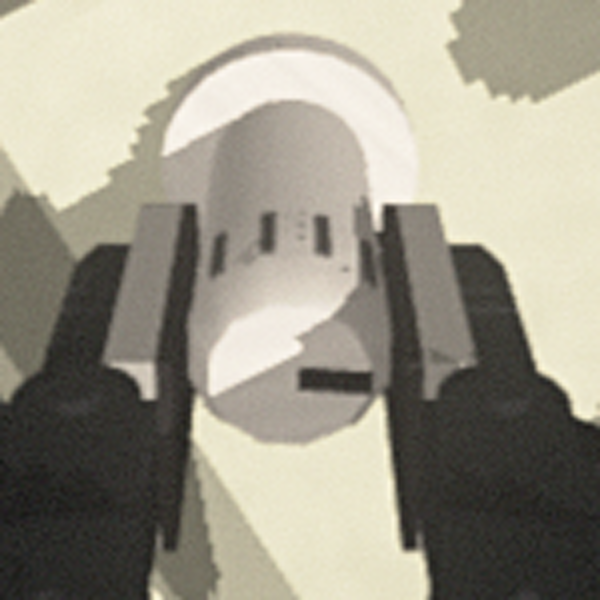

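Request:
drive_tool(commands=[[0, 0, 0, 0, 0, 0.12, 1], [0, 0, 0, 0, 0, 0.24, 1], [0, 0, 0, 0, 0, 0.36, 1], [0, 0, 0, 0, 0, 0.48, 1], [0, 0, 0, 0, 0, 0.6, 1]])

```text
t: 6.98
ee_pos: [0.5625, -0.1768, 0.0295]
eef_rot: [0.519, 0.855, -0.0, -0.001]
wrist_force: [0.1, 0.2, -0.3]
opening: 0.0226
```

Request:
drive_tool(commands=[[0, 0, 0, 0, 0, 0.1, 1], [0, 0, 0, 0, 0, 0.2, 1], [0, 0, 0, 0, 0, 0.3, 1], [0, 0, 0, 0, 0, 0.36, 1], [0, 0, 0, 0, 0, 0.36, 1]])

```text
t: 7.4
ee_pos: [0.5626, -0.1772, 0.0295]
eef_rot: [0.663, 0.748, -0.001, -0.001]
wrist_force: [0.1, -1.2, 0.0]
opening: 0.0224
```

```bash
python3 -c "
from h import *
im,P=snap('wrist','w9')
cv2.imwrite('pics/w9c.png',cv2.resize(im[200:350,210:360],None,fx=4,fy=4,interpolation=cv2.INTER_CUBIC)[:,:,::-1])
delta([.562,-.177,.03])
o=get_obs();print(o['wrist_force'],o['ft_torque'],o['opening'],o['ee_pos'])"
```

```text
shift [ 0.2 -0.6 -0.5] rot [-0.002 -0.    -0.   ] ee [ 0.5626 -0.1772  0.0295] yaw 0.122 j6 1.04 t 7.45
[ 0.51398156 -1.20330146 -0.4171338 ] [-0.24069471  0.00745875  0.14217653] 0.022636101725297963 [ 0.56260453 -0.17715957  0.0295191 ]
```

View pics/w9c.png

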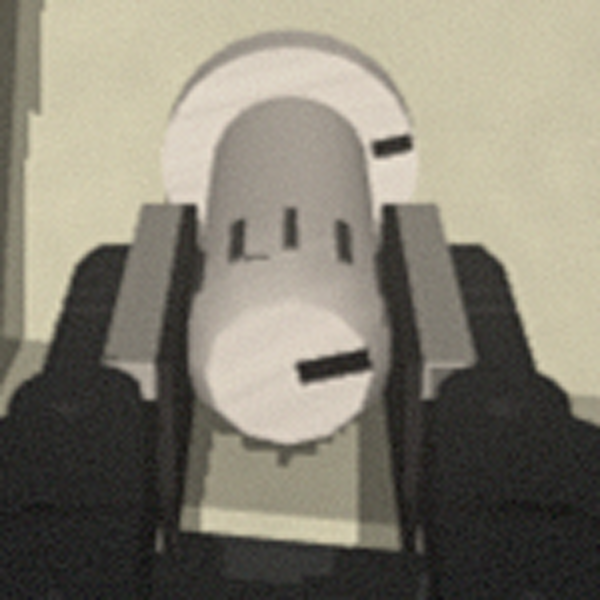

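Request:
drive_tool(commands=[[0, 0, 0, 0, 0, 0, 0.1], [0, 0, 0, 0, 0, 0, 0.1], [0, 0, -15, 0, 0, 0, 0.1], [0, 0, -35, 0, 0, 0, 0.1], [0, 0, -50, 0, 0, 0, 0.1]])

```text
t: 7.87
ee_pos: [0.5625, -0.177, 0.0803]
eef_rot: [0.662, 0.749, -0.001, -0.001]
wrist_force: [0.6, 0.2, -0.1]
opening: 0.0383
```

```bash
python3 -c "
from h import *
delta([.558,-.0897,.08],np.pi/2)"
```

```text
shift [87.1  6.3  0.3] rot [-0.002 -0.003 -1.447] ee [ 0.5625 -0.177   0.0803] yaw 0.123 j6 1.04 t 7.87
```

Request:
drive_tool(commands=[[29, 2, 0, 0, 0, -0.12, 0.1], [58, 4, 0, 0, 0, -0.24, 0.1], [87, 6, 0, 0, 0, -0.36, 0.1], [87, 6, 0, 0, 0, -0.48, 0.1], [87, 6, 0, 0, 0, -0.6, 0.1]])

```text
t: 8.28
ee_pos: [0.5573, -0.0879, 0.0803]
eef_rot: [0.407, 0.914, -0.0, -0.002]
wrist_force: [1.1, -0.6, -0.5]
opening: 0.0382
```

Request:
drive_tool(commands=[[0, 0, 0, 0, 0, -0.12, 0.1], [0, 0, 0, 0, 0, -0.24, 0.1], [0, 0, 0, 0, 0, -0.36, 0.1], [0, 0, 0, 0, 0, -0.48, 0.1], [0, 0, 0, 0, 0, -0.6, 0.1]])

```text
t: 8.7
ee_pos: [0.5571, -0.0877, 0.0803]
eef_rot: [0.115, 0.993, 0.0, -0.002]
wrist_force: [0.3, 0.2, -0.6]
opening: 0.0383
```

Request:
drive_tool(commands=[[0, 0, 0, 0, 0, -0.12, 0.1], [0, 0, 0, 0, 0, -0.24, 0.1], [0, 0, 0, 0, 0, -0.24, 0.1], [0, 0, 0, 0, 0, -0.24, 0.1]])

```text
t: 9.03
ee_pos: [0.557, -0.0876, 0.0803]
eef_rot: [-0.004, 1.0, 0.001, -0.002]
wrist_force: [0.2, 0.1, -0.0]
opening: 0.0382
```

```bash
python3 -c "
from h import *
im,P=snap('wrist','w10')
cv2.imwrite('pics/w10c.png',cv2.resize(im[180:350,150:400],None,fx=3,fy=3,interpolation=cv2.INTER_CUBIC)[:,:,::-1])
delta([.558,-.0897,.03],np.pi/2)"
```

```text
shift [-1.2 -2.1 50.3] rot [ 0.001 -0.004  0.008] ee [ 0.557  -0.0876  0.0803] yaw 1.578 j6 -0.28 t 9.08
```

View pics/w10c.png

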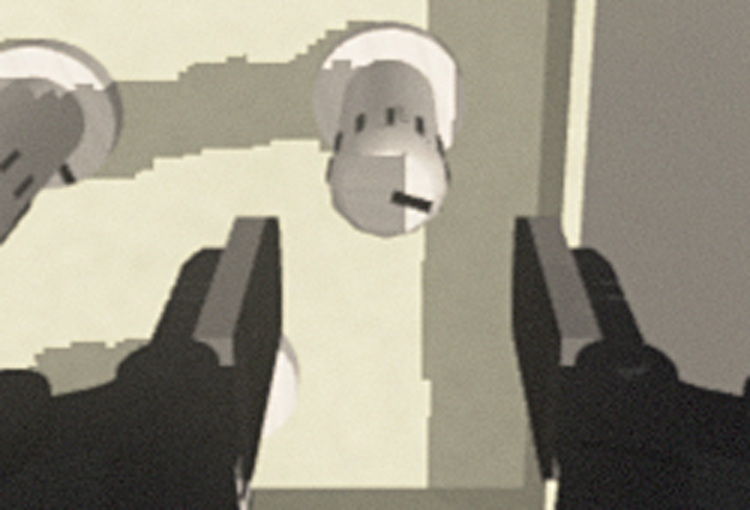

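Request:
drive_tool(commands=[[-2, -2, 12, 0, 0, 0, 0.1], [-2, -2, 25, 0, 0, 0, 0.1], [-2, -2, 40, 0, 0, 0, 0.1], [-2, -2, 51, 0, 0, 0, 0.1], [-2, -2, 51, 0, 0, 0, 0.1]])

```text
t: 9.5
ee_pos: [0.5567, -0.089, 0.0269]
eef_rot: [-0.003, 1.0, 0.001, -0.004]
wrist_force: [-0.2, -0.3, 0.1]
opening: 0.0385
```

Request:
drive_tool(commands=[[0, 0, 0, 0, 0, 0, 1], [0, 0, 0, 0, 0, 0, 1], [0, 0, 0, 0, 0, 0, 1], [0, 0, 0, 0, 0, 0.12, 1], [0, 0, 0, 0, 0, 0.24, 1]])

```text
t: 9.92
ee_pos: [0.5564, -0.0891, 0.0269]
eef_rot: [0.12, 0.993, 0.001, -0.005]
wrist_force: [-0.6, -1.4, -4.3]
opening: 0.0225
```

Request:
drive_tool(commands=[[0, 0, 0, 0, 0, 0.12, 1], [0, 0, 0, 0, 0, 0.24, 1], [0, 0, 0, 0, 0, 0.36, 1], [0, 0, 0, 0, 0, 0.48, 1], [0, 0, 0, 0, 0, 0.6, 1]])

```text
t: 10.33
ee_pos: [0.5567, -0.0887, 0.027]
eef_rot: [0.411, 0.912, -0.0, -0.004]
wrist_force: [0.3, 0.1, -5.9]
opening: 0.0223
```

Request:
drive_tool(commands=[[0, 0, 0, 0, 0, 0.12, 1], [0, 0, 0, 0, 0, 0.24, 1], [0, 0, 0, 0, 0, 0.36, 1], [0, 0, 0, 0, 0, 0.48, 1], [0, 0, 0, 0, 0, 0.6, 1]])

```text
t: 10.75
ee_pos: [0.557, -0.0875, 0.0273]
eef_rot: [0.664, 0.748, -0.0, -0.005]
wrist_force: [1.3, 2.9, -1.5]
opening: 0.0224
```

```bash
python3 -c "
from h import *
im,P=snap('wrist','w11')
cv2.imwrite('pics/w11c.png',cv2.resize(im[200:350,210:360],None,fx=4,fy=4,interpolation=cv2.INTER_CUBIC)[:,:,::-1])
delta([.641,-.1338,.08],np.pi/2)
o=get_obs();print(o['wrist_force'],o['ft_torque'],o['opening'],o['ee_pos'])"
```

```text
shift [-55.1  77.7 -53.5] rot [-1.000e-03 -1.000e-02 -1.455e+00] ee [ 0.5571 -0.0877  0.0274] yaw 0.116 j6 1.18 t 10.8
[ 1.65619751  2.42987897 -2.22212222] [ 0.4845784  -0.1301344   0.12617692] 0.022520804689681644 [ 0.55710556 -0.08773689  0.02738377]
```

View pics/w11c.png

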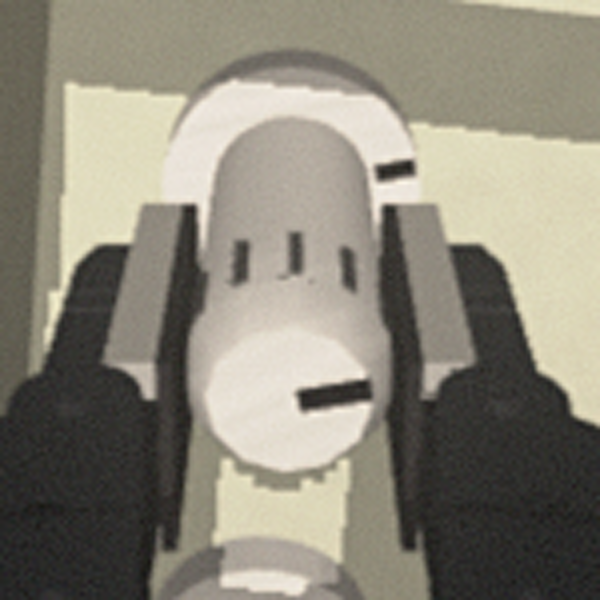

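Request:
drive_tool(commands=[[0, 0, 0, 0, 0, 0, 0.1], [0, 0, 0, 0, 0, 0, 0.1], [0, 0, -15, 0, 0, 0, 0.1], [0, 0, -35, 0, 0, 0, 0.1], [0, 0, -53, 0, 0, 0, 0.1]])

```text
t: 11.22
ee_pos: [0.5575, -0.0882, 0.0814]
eef_rot: [0.664, 0.747, -0.0, -0.004]
wrist_force: [1.5, -0.5, 1.0]
opening: 0.0387
```

Request:
drive_tool(commands=[[-18, 26, 0, 0, 0, -0.12, 0.1], [-36, 52, 0, 0, 0, -0.24, 0.1], [-55, 78, 0, 0, 0, -0.36, 0.1], [-55, 78, 0, 0, 0, -0.48, 0.1], [-55, 78, 0, 0, 0, -0.6, 0.1]])

```text
t: 11.63
ee_pos: [0.6436, -0.1352, 0.0808]
eef_rot: [0.411, 0.912, 0.001, -0.003]
wrist_force: [-0.2, 0.9, 0.4]
opening: 0.0389
```

Request:
drive_tool(commands=[[0, 0, 0, 0, 0, -0.12, 0.1], [0, 0, 0, 0, 0, -0.24, 0.1], [0, 0, 0, 0, 0, -0.36, 0.1], [0, 0, 0, 0, 0, -0.48, 0.1], [0, 0, 0, 0, 0, -0.6, 0.1]])

```text
t: 12.05
ee_pos: [0.644, -0.1356, 0.0814]
eef_rot: [0.119, 0.993, 0.002, -0.002]
wrist_force: [-0.9, -0.5, -0.5]
opening: 0.0383
```

```bash
python3 -c "
from h import *
delta([.641,-.1338,.08],np.pi/2)"
```

```text
shift [3.3 1.  1.4] rot [ 0.003 -0.004 -0.239] ee [ 0.644  -0.1356  0.0814] yaw 1.332 j6 -0.07 t 12.05
```

Request:
drive_tool(commands=[[3, 1, 0, 0.003, -0.004, -0.12, 0.1], [3, 1, 0, 0.003, -0.004, -0.24, 0.1], [3, 1, 0, 0.003, -0.004, -0.24, 0.1]])

```text
t: 12.3
ee_pos: [0.6416, -0.1341, 0.0821]
eef_rot: [-0.003, 1.0, -0.0, 0.0]
wrist_force: [0.7, 0.2, 0.4]
opening: 0.0387
```

```bash
python3 -c "
from h import *
im,P=snap('wrist','w12')
cv2.imwrite('pics/w12c.png',cv2.resize(im[180:350,150:400],None,fx=3,fy=3,interpolation=cv2.INTER_CUBIC)[:,:,::-1])
delta([.641,-.1338,.03],np.pi/2)"
```

```text
shift [ 0.7  0.3 52. ] rot [-0.     0.001  0.   ] ee [ 0.6416 -0.1341  0.082 ] yaw 1.571 j6 -0.3 t 12.35
```

View pics/w12c.png

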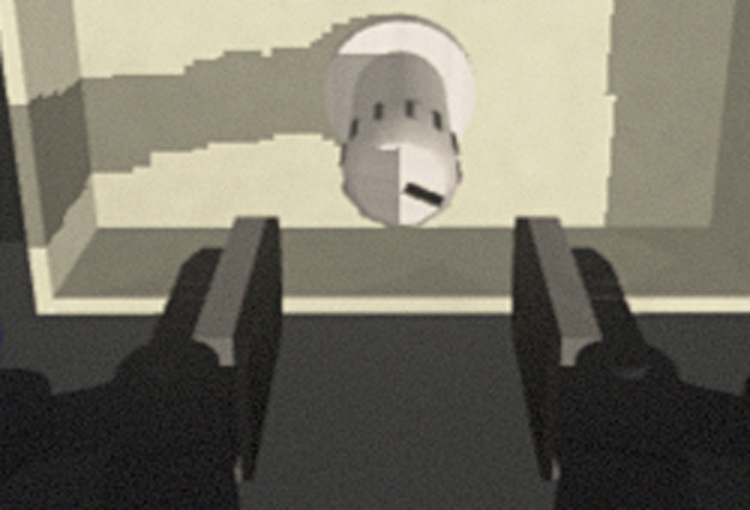

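Request:
drive_tool(commands=[[2, 0, 12, 0, 0, 0, 0.1], [2, 0, 25, 0, 0, 0, 0.1], [2, 0, 40, 0, 0, 0, 0.1], [2, 0, 52, 0, 0, 0, 0.1], [2, 0, 52, 0, 0, 0, 0.1]])

```text
t: 12.77
ee_pos: [0.6377, -0.1337, 0.0274]
eef_rot: [0.001, 1.0, 0.0, -0.002]
wrist_force: [0.3, 0.2, -0.3]
opening: 0.0381
```

Request:
drive_tool(commands=[[0, 0, 0, 0, 0, 0, 1], [0, 0, 0, 0, 0, 0, 1], [0, 0, 0, 0, 0, 0, 1], [0, 0, 0, 0, 0, 0.12, 1], [0, 0, 0, 0, 0, 0.24, 1]])

```text
t: 13.18
ee_pos: [0.6376, -0.1326, 0.0276]
eef_rot: [0.123, 0.992, 0.001, -0.002]
wrist_force: [0.7, 4.0, -4.1]
opening: 0.0226
```

Request:
drive_tool(commands=[[0, 0, 0, 0, 0, 0.12, 1], [0, 0, 0, 0, 0, 0.24, 1], [0, 0, 0, 0, 0, 0.36, 1], [0, 0, 0, 0, 0, 0.48, 1], [0, 0, 0, 0, 0, 0.6, 1]])

```text
t: 13.6
ee_pos: [0.6387, -0.1309, 0.0276]
eef_rot: [0.413, 0.911, 0.003, -0.002]
wrist_force: [3.3, 5.6, -6.0]
opening: 0.0223
```

Request:
drive_tool(commands=[[0, 0, 0, 0, 0, 0.12, 1], [0, 0, 0, 0, 0, 0.24, 1], [0, 0, 0, 0, 0, 0.36, 1], [0, 0, 0, 0, 0, 0.48, 1], [0, 0, 0, 0, 0, 0.6, 1]])

```text
t: 14.02
ee_pos: [0.6404, -0.1284, 0.0278]
eef_rot: [0.665, 0.746, 0.005, -0.003]
wrist_force: [4.7, 6.6, -9.0]
opening: 0.0227
```

```bash
python3 -c "
from h import *
im,P=snap('wrist','w13')
cv2.imwrite('pics/w13c.png',cv2.resize(im[200:350,210:360],None,fx=4,fy=4,interpolation=cv2.INTER_CUBIC)[:,:,::-1])
delta([.405,-.163,.1],np.pi/2)
o=get_obs();print(o['wrist_force'],o['ft_torque'],o['opening'],o['ee_pos'])"
```

```text
shift [  -7.5 -237.6  -72.9] rot [ 0.009 -0.006 -1.461] ee [ 0.6405 -0.1289  0.0278] yaw 0.11 j6 1.16 t 14.07
[ 4.50415191  5.36504706 -6.19358449] [ 0.90553762 -0.89047397  0.04031555] 0.02263414252520088 [ 0.64047069 -0.12885346  0.02781239]
```

View pics/w13c.png

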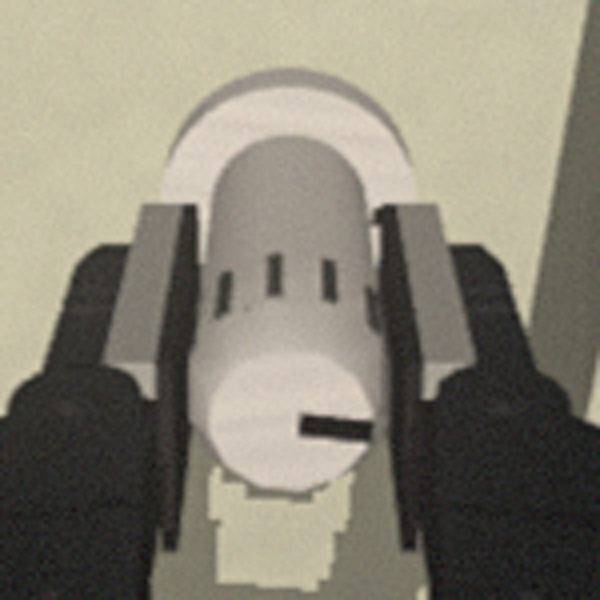

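Request:
drive_tool(commands=[[0, 0, 0, 0, 0, 0.1, 1], [0, 0, 0, 0, 0, 0.2, 1], [0, 0, 0, 0, 0, 0.3, 1], [0, 0, 0, 0, 0, 0.4, 1], [0, 0, 0, 0, 0, 0.5, 1]])

```text
t: 14.48
ee_pos: [0.6432, -0.1278, 0.0286]
eef_rot: [0.832, 0.555, 0.006, -0.003]
wrist_force: [4.7, -4.3, -5.2]
opening: 0.0228
```

```bash
python3 -c "
from h import *
im,P=snap('wrist','w14')
cv2.imwrite('pics/w14c.png',cv2.resize(im[200:350,210:360],None,fx=4,fy=4,interpolation=cv2.INTER_CUBIC)[:,:,::-1])
delta([.405,-.163,.1],np.pi/2)
o=get_obs();print(o['wrist_force'],o['ft_torque'],o['opening'],o['ee_pos'])"
```

```text
shift [-123.5 -206.   -73.4] rot [-0.006 -0.013  1.173] ee [ 0.6432 -0.1281  0.0286] yaw -0.397 j6 1.67 t 14.53
[ 5.4761842   2.80897619 -4.70048731] [ 0.49790582 -1.08432141  0.27072112] 0.022938460671544324 [ 0.64321495 -0.12806825  0.02857811]
```

View pics/w14c.png

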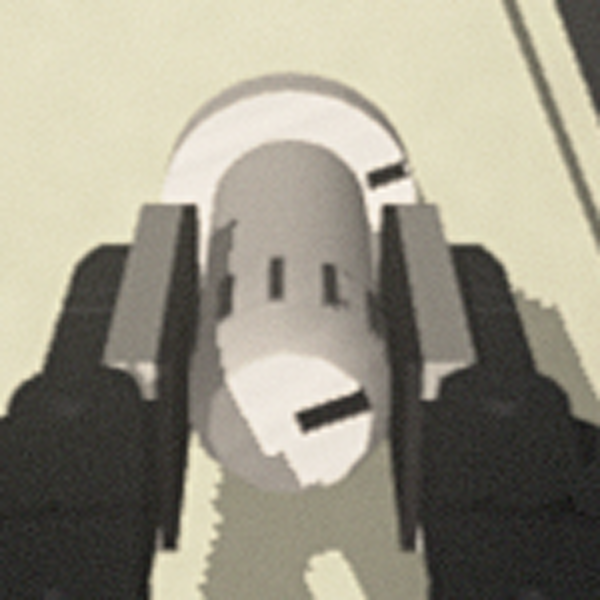

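Request:
drive_tool(commands=[[0, 0, 0, 0, 0, 0, 0.1], [0, 0, 0, 0, 0, 0, 0.1], [0, 0, -20, 0, 0, 0, 0.1], [0, 0, -50, 0, 0, 0, 0], [0, 0, -80, 0, 0, 0, -0.1]])

```text
t: 14.95
ee_pos: [0.6415, -0.129, 0.1091]
eef_rot: [0.833, 0.554, 0.005, -0.004]
wrist_force: [0.8, -0.4, -0.3]
opening: 0.0468
```

Request:
drive_tool(commands=[[0, 0, -20, 0, 0, -0.12, -0.2], [-30, -50, -40, 0, 0, -0.24, -0.2], [-60, -90, -60, 0, 0, -0.36, -0.2], [-80, -130, -60, 0, 0, -0.48, -0.2], [-100, -160, -60, 0, 0, -0.6, -0.2]])

```text
t: 15.37
ee_pos: [0.482, -0.1564, 0.1682]
eef_rot: [0.629, 0.777, 0.006, 0.0]
wrist_force: [-0.6, -1.1, -0.1]
opening: 0.0509
```

Request:
drive_tool(commands=[[0, 0, 0, 0, 0, -0.12, -0.2], [0, 0, 0, 0, 0, -0.24, -0.2], [0, 0, 0, 0, 0, -0.36, -0.2], [0, 0, 0, 0, 0, -0.48, -0.2], [0, 0, 0, 0, 0, -0.6, -0.2]])

```text
t: 15.78
ee_pos: [0.4819, -0.1569, 0.1692]
eef_rot: [0.369, 0.929, 0.005, 0.003]
wrist_force: [-0.1, 0.4, 1.1]
opening: 0.0511
```

Request:
drive_tool(commands=[[0, 0, 0, 0, 0, -0.12, -0.2], [0, 0, 0, 0, 0, -0.24, -0.2], [0, 0, 0, 0, 0, -0.36, -0.2], [0, 0, 0, 0, 0, -0.48, -0.2], [0, 0, 0, 0, 0, -0.6, -0.2]])

```text
t: 16.2
ee_pos: [0.482, -0.1574, 0.1702]
eef_rot: [0.075, 0.997, 0.004, 0.005]
wrist_force: [-0.3, -0.3, 0.3]
opening: 0.0513
```

```bash
python3 -c "
from h import *
im,P=snap('wrist','w15')
delta([.39,-.16,.14],np.pi/2)"
```

```text
shift [ 90.9 -16.3  29.2] rot [ 0.007  0.009 -0.147] ee [ 0.482  -0.1574  0.1701] yaw 1.424 j6 -0.3 t 16.25
```

View pics/w15.png

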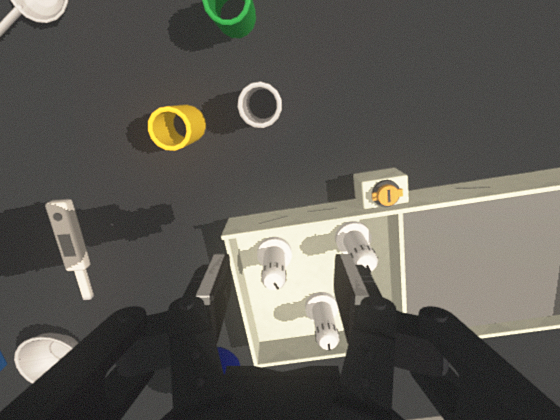

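```bash
python3 -c "
from h import *
im,P=load('w15')
print(onplane(P,[[260,104.5]],.056))
delta([.405,-.162,.10],np.pi/2)"
```

```text
[[ 0.40398326 -0.1629544   0.056     ]]
shift [ 76.1 -16.4  69.3] rot [ 0.007  0.009 -0.147] ee [ 0.482  -0.1574  0.1701] yaw 1.424 j6 -0.3 t 16.25
```

Request:
drive_tool(commands=[[25, 0, 20, 0.007, 0.009, -0.1, -0.2], [50, -8, 40, 0.007, 0.009, -0.15, -0.2], [77, -14, 60, 0.007, 0.009, -0.15, -0.2], [77, -14, 70, 0.007, 0.009, -0.15, -0.2], [77, -14, 70, 0.007, 0.009, -0.15, -0.2]])

```text
t: 16.67
ee_pos: [0.4007, -0.1581, 0.0973]
eef_rot: [0.0, 1.0, 0.001, -0.002]
wrist_force: [1.3, -0.1, -0.3]
opening: 0.0512
```

```bash
python3 -c "
from h import *
im,P=snap('wrist','w16')
delta([.405,-.162,.10],np.pi/2)"
```

```text
shift [-1.7 -2.8 -0.9] rot [ 0.001 -0.001  0.001] ee [ 0.4033 -0.1592  0.0991] yaw 1.572 j6 -0.52 t 16.72
```

View pics/w16.png

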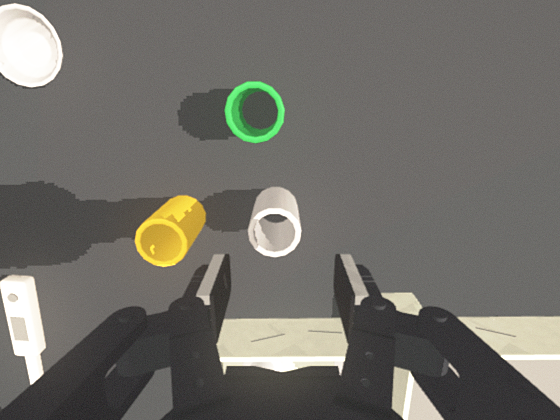

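```bash
python3 -c "
from h import *
im,P=load('w16')
print(onplane(P,[[274.5,232]],.056))"
```

```text
[[ 0.40319261 -0.16337037  0.056     ]]
```

Request:
drive_tool(commands=[[-1, -4, 5, 0, 0, 0, -0.2], [-1, -4, 25, 0, 0, 0, -0.2], [-1, -4, 50, 0, 0, 0, -0.2], [-1, -4, 70, 0, 0, 0, -0.2], [-1, -4, 70, 0, 0, 0, -0.2]])

```text
t: 17.13
ee_pos: [0.404, -0.163, 0.0272]
eef_rot: [-0.0, 1.0, 0.001, -0.001]
wrist_force: [-1.0, -0.0, 0.5]
opening: 0.0516
```

```bash
python3 -c "
from h import *
im,P=snap('wrist','w17')
cv2.imwrite('pics/w17c.png',cv2.resize(im[180:350,150:400],None,fx=3,fy=3,interpolation=cv2.INTER_CUBIC)[:,:,::-1])
delta([.404,-.163,.013],np.pi/2)"
```

```text
shift [ 0.4  0.2 15.6] rot [ 0.002 -0.002  0.001] ee [ 0.4045 -0.1633  0.0286] yaw 1.571 j6 -0.53 t 17.18
```

View pics/w17c.png

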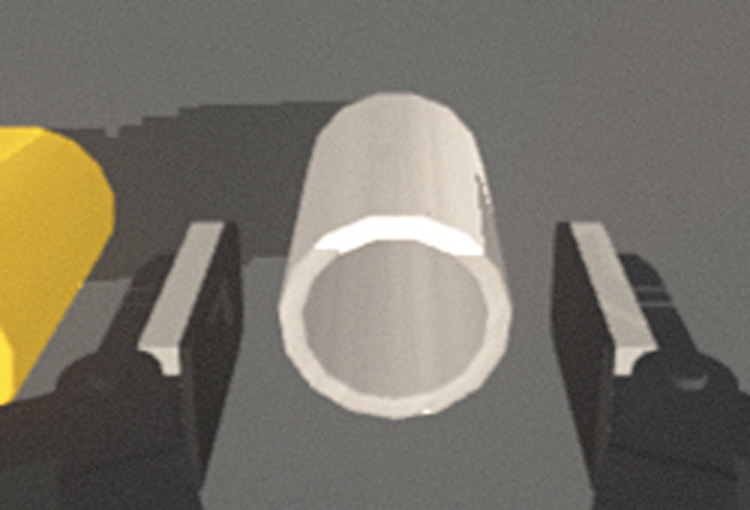

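Request:
drive_tool(commands=[[0, 0, 7, 0, 0, 0, -0.2], [0, 0, 14, 0, 0, 0, -0.2], [0, 0, 14, 0, 0, 0, 0.1], [0, 0, 14, 0, 0, 0, 0.5], [0, 0, 14, 0, 0, 0, 0.5]])

```text
t: 17.6
ee_pos: [0.4049, -0.1635, 0.0151]
eef_rot: [-0.0, 1.0, 0.001, -0.001]
wrist_force: [-0.6, 0.5, -0.2]
opening: 0.0337
```

Request:
drive_tool(commands=[[0, 0, 0, 0, 0, 0, 1], [0, 0, 0, 0, 0, 0, 1], [0, 0, -20, 0, 0, 0, 1], [0, 0, -50, 0, 0, 0, 1], [0, 0, -80, 0, 0, 0, 1]])

```text
t: 18.02
ee_pos: [0.4036, -0.1628, 0.0954]
eef_rot: [-0.0, 1.0, 0.001, -0.002]
wrist_force: [1.0, 0.7, -1.6]
opening: 0.0343
```

```bash
python3 -c "
from h import *
im,P=snap('wrist','w18')
cv2.imwrite('pics/w18c.png',cv2.resize(im[180:350,150:400],None,fx=3,fy=3,interpolation=cv2.INTER_CUBIC)[:,:,::-1])
delta([.642,-.132,.12],np.pi/2);print(get_obs()['opening'])"
```

```text
shift [-234.5   32.8  -17.7] rot [-0.002  0.005  0.001] ee [ 0.4076 -0.165   0.1013] yaw 1.571 j6 -0.53 t 18.07
0.034387314576446074
```

View pics/w18c.png

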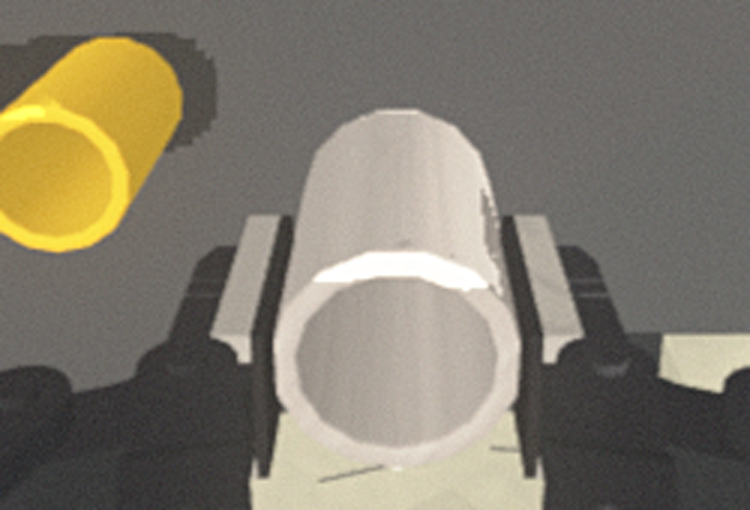

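```bash
python3 -c "
from h import *
def tool(n,uv,z,ee,q):
    _,P=load(n);X=onplane(P,[uv],z)[0];return X
_,P=load('w18');o=get_obs()
X=onplane(P,[(150+397/3,180+360/3)],.1013-.015+.056)[0];print('sleeve top rel',X-[.4076,-.165,.1013])
for n,uv in(('w9',(210+290/4,200+372/4)),('w11',(210+289/4,200+399/4)),('w13',(210+291/4,200+420/4)),('w14',(210+290/4,200+421/4)),('w12',(150+402/3,180+183/3)),('w15',(328,338))):
    _,P=load(n);print(n,onplane(P,[uv],.065)[0].round(4))
_,P=load('w15');print(onplane(P,[(274,283),(372,260),(328,338)],.065).round(4))
"
```

```text
sleeve top rel [-0.00975552  0.00182493  0.041     ]
w9 [ 0.5622 -0.1767  0.065 ]
w11 [ 0.557  -0.0891  0.065 ]
w13 [ 0.6405 -0.1331  0.065 ]
w14 [ 0.6408 -0.1331  0.065 ]
w12 [ 0.6397 -0.1333  0.065 ]
w15 [ 0.6336 -0.1335  0.065 ]
[[ 0.5627 -0.1769  0.065 ]
 [ 0.5528 -0.0847  0.065 ]
 [ 0.6336 -0.1335  0.065 ]]
```

```bash
python3 -c "
from h import *
o=get_obs();print(o['ee_pos'])
im,P=snap('wrist','w19')
cv2.imwrite('pics/w19c.png',cv2.resize(im[180:350,150:400],None,fx=3,fy=3,interpolation=cv2.INTER_CUBIC)[:,:,::-1])
o=get_obs();print(o['ee_pos'],o['opening'])
delta([.6407,-.1332,.12],np.pi/2);delta([.4407,-.1332,.12],np.pi/2)"
```

```text
[ 0.40759408 -0.16501605  0.10132672]
[ 0.40837815 -0.16551651  0.09949277] 0.03423405492455706
shift [-232.5   32.1  -19.2] rot [-0.003  0.006  0.001] ee [ 0.4084 -0.1655  0.0995] yaw 1.571 j6 -0.53 t 18.12
shift [-32.5  32.2 -20.4] rot [-0.003  0.006  0.001] ee [ 0.4084 -0.1655  0.0995] yaw 1.571 j6 -0.53 t 18.12
```

View pics/w19c.png

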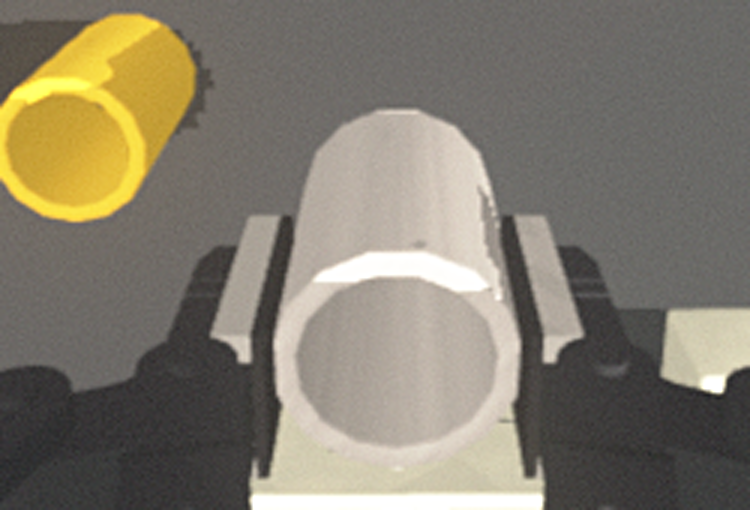

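```bash
python3 -c "
from h import *
c=cams.get_calibration('wrist');M=c['mount'];P=(c['mtx'],M[:3,:3],M[:3,3])
for zt in (-.041,-.036,-.031,-.026):
  for x0 in (0,.005,.01):
    print(zt,x0,proj(P,[[x0+.018,0,zt],[x0-.018,0,zt],[x0+.018,0,zt+.056],[x0,.018,zt],[x0,-.018,zt]]).round(1).tolist())
"
```

```text
-0.041 0 [[283.0, 265.3], [282.9, 339.3], [282.7, 216.5], [326.2, 303.9], [239.7, 303.9]]
-0.041 0.005 [[283.0, 254.0], [282.9, 329.8], [282.7, 208.2], [326.8, 293.5], [239.2, 293.5]]
-0.041 0.01 [[283.0, 242.4], [282.9, 320.0], [282.7, 199.6], [327.3, 282.9], [238.7, 282.9]]
-0.036 0 [[282.9, 259.4], [282.9, 331.4], [282.6, 213.5], [324.7, 296.8], [241.1, 296.8]]
-0.036 0.005 [[282.9, 248.4], [282.9, 322.0], [282.6, 205.4], [325.2, 286.7], [240.7, 286.7]]
-0.036 0.01 [[283.0, 237.1], [282.9, 312.5], [282.7, 197.1], [325.7, 276.4], [240.2, 276.4]]
-0.031 0 [[282.9, 253.8], [282.9, 323.9], [282.6, 210.7], [323.3, 290.2], [242.5, 290.3]]
-0.031 0.005 [[282.9, 243.2], [282.9, 314.8], [282.6, 202.7], [323.7, 280.4], [242.1, 280.4]]
-0.031 0.01 [[282.9, 232.2], [282.9, 305.5], [282.6, 194.6], [324.2, 270.3], [241.6, 270.4]]
-0.026 0 [[282.9, 248.6], [282.8, 316.9], [282.6, 208.0], [321.9, 284.1], [243.8, 284.1]]
-0.026 0.005 [[282.9, 238.3], [282.8, 308.0], [282.6, 200.2], [322.3, 274.5], [243.4, 274.5]]
-0.026 0.01 [[282.9, 227.7], [282.8, 299.0], [282.6, 192.2], [322.8, 264.7], [243.0, 264.7]]
```

Request:
drive_tool(commands=[[-35, 5, -10, 0, 0, 0, 1], [-75, 10, -15, 0, 0, 0, 1], [-110, 16, -15, 0, 0, 0, 1], [-145, 21, -15, -0.003, 0.006, 0, 1], [-180, 25, -15, -0.003, 0.006, 0, 1]])

```text
t: 18.53
ee_pos: [0.5895, -0.1397, 0.1147]
eef_rot: [-0.0, 1.0, -0.0, -0.0]
wrist_force: [0.4, -0.7, -0.8]
opening: 0.0341
```

```bash
python3 -c "
from h import *
delta([.6412,-.1332,.105],np.pi/2)"
```

```text
shift [-51.7   6.4   9.7] rot [-0.    -0.001  0.001] ee [ 0.5895 -0.1397  0.1147] yaw 1.572 j6 -0.34 t 18.53
```

Request:
drive_tool(commands=[[-25, 3, 2, 0, 0, 0, 1], [-45, 6, 4, 0, 0, 0, 1], [-51, 6, 8, 0, 0, 0, 1], [-51, 6, 10, 0, 0, 0, 1], [-51, 6, 10, 0, 0, 0, 1]])

```text
t: 18.95
ee_pos: [0.6389, -0.1334, 0.1029]
eef_rot: [-0.0, 1.0, 0.0, -0.002]
wrist_force: [-1.1, 0.7, -0.8]
opening: 0.034
```

```bash
python3 -c "
from h import *
im,P=snap('wrist','w20')
im2,P=snap('scene','s20')
cv2.imwrite('pics/s20c.png',cv2.resize(im2[150:300,190:340],None,fx=4,fy=4,interpolation=cv2.INTER_CUBIC)[:,:,::-1])
cv2.imwrite('pics/w20c.png',cv2.resize(im[150:350,150:400],None,fx=3,fy=3,interpolation=cv2.INTER_CUBIC)[:,:,::-1])
delta([.6412,-.1332,.105],np.pi/2)"
```

```text
shift [-2.5  0.5 -0.9] rot [ 0.    -0.003  0.   ] ee [ 0.6387 -0.1337  0.1041] yaw 1.571 j6 -0.3 t 19.05
```

View pics/w20c.png

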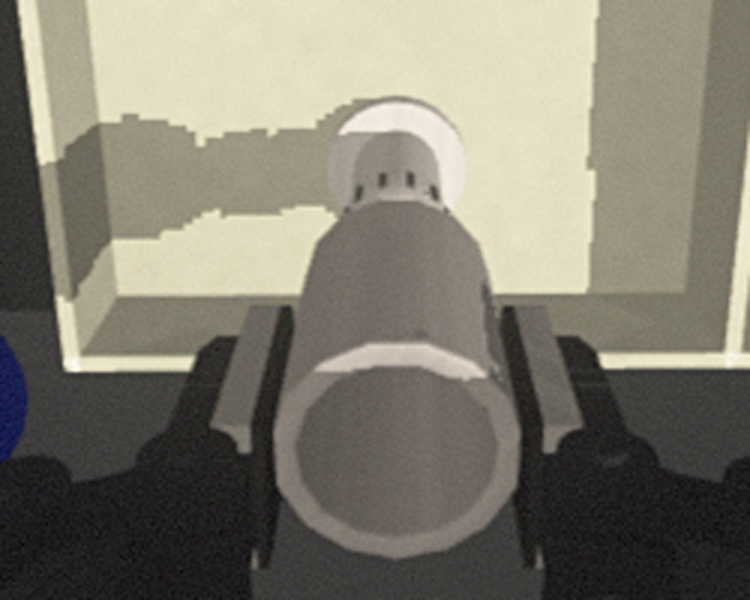

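View pics/s20c.png

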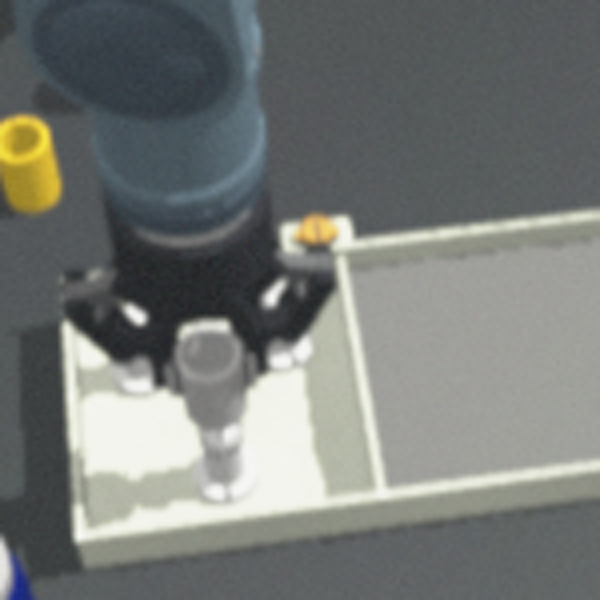

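Request:
drive_tool(commands=[[-2, 0, 0, 0, 0, 0, 1], [-2, 0, 5, 0, 0, 0, 1], [-2, 0, 12, 0, 0, 0, 1], [-2, 0, 22, 0, 0, 0, 1], [-2, 0, 30, 0, 0, 0, 1]])

```text
t: 19.47
ee_pos: [0.6401, -0.1337, 0.0729]
eef_rot: [0.0, 1.0, 0.0, -0.002]
wrist_force: [-0.2, 0.0, -1.8]
opening: 0.0338
```

```bash
python3 -c "
from h import *
delta([.6410,-.1332,.028],np.pi/2);o=get_obs();print(o['wrist_force'],o['ft_torque'])"
```

```text
shift [-1.1  0.4 44.9] rot [ 0.001 -0.004 -0.   ] ee [ 0.6401 -0.1337  0.0729] yaw 1.571 j6 -0.3 t 19.47
[-0.23995862  0.04076814 -1.77971085] [-0.00990287  0.01552516  0.02758584]
```

Request:
drive_tool(commands=[[-1, 0, 10, 0, -0.004, 0, 1], [-1, 0, 20, 0, -0.004, 0, 1], [-1, 0, 30, 0, -0.004, 0, 1], [-1, 0, 38, 0, -0.004, 0, 1], [-1, 0, 42, 0, -0.004, 0, 1]])

```text
t: 19.88
ee_pos: [0.6398, -0.1333, 0.0289]
eef_rot: [0.0, 1.0, 0.001, -0.001]
wrist_force: [-0.4, 0.8, -1.2]
opening: 0.0339
```

```bash
python3 -c "
from h import *
delta([.6410,-.1332,.027],np.pi/2);o=get_obs();print(o['wrist_force'],o['ft_torque'])"
```

```text
shift [-1.2  0.1  1.9] rot [ 0.001 -0.002 -0.   ] ee [ 0.6398 -0.1333  0.0289] yaw 1.571 j6 -0.3 t 19.88
[-0.36105747  0.83632247 -1.17656909] [ 0.00531814  0.03119001 -0.0155926 ]
```

Release gently (sleeve drops ≤2 mm), then lift.

Request:
drive_tool(commands=[[-1, 0, 2, 0, 0, 0, 1], [-1, 0, 2, 0, 0, 0, 0.1], [-1, 0, 2, 0, 0, 0, -0.05], [-1, 0, 2, 0, 0, 0, -0.05], [-1, 0, 2, 0, 0, 0, -0.05]])

```text
t: 20.3
ee_pos: [0.6412, -0.1335, 0.0273]
eef_rot: [0.0, 1.0, 0.001, -0.001]
wrist_force: [0.9, -0.0, -0.6]
opening: 0.045
```

Request:
drive_tool(commands=[[0, 0, -10, 0, 0, 0, -0.05], [0, 0, -30, 0, 0, 0, -0.05], [0, 0, -60, 0, 0, 0, -0.05], [0, 0, -90, 0, 0, 0, -0.1], [0, 0, -120, 0, 0, 0, -0.1]])

```text
t: 20.72
ee_pos: [0.6412, -0.1335, 0.1495]
eef_rot: [0.0, 1.0, 0.001, -0.0]
wrist_force: [0.6, 0.1, 0.5]
opening: 0.0469
```

```bash
python3 -c "
from h import *
im,P=snap('wrist','w21')
delta([.578,.334,.17],np.pi/2)"
```

```text
shift [ 66.6 468.5 -14.7] rot [-0.002  0.009 -0.   ] ee [ 0.6447 -0.1345  0.1569] yaw 1.571 j6 -0.3 t 20.77
```

View pics/w21.png

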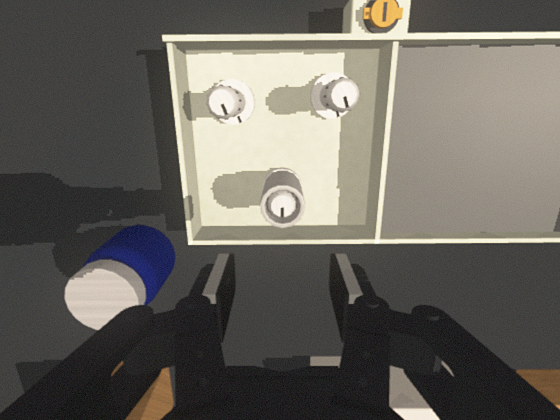

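Request:
drive_tool(commands=[[10, 38, -5, -0.002, 0.009, 0, -0.2], [20, 76, -10, -0.002, 0.009, 0, -0.2], [30, 114, -15, -0.002, 0.009, 0, -0.2], [40, 152, -15, -0.002, 0.009, 0, -0.2], [50, 190, -15, -0.002, 0.009, 0, -0.2]])

```text
t: 21.18
ee_pos: [0.5946, 0.057, 0.1727]
eef_rot: [0.0, 1.0, -0.0, 0.001]
wrist_force: [1.0, 0.0, 0.5]
opening: 0.0514
```

Request:
drive_tool(commands=[[10, 38, 0, 0, 0, 0, -0.2], [20, 76, 0, 0, 0, 0, -0.2], [30, 114, 0, 0, 0, 0, -0.2], [40, 152, 0, 0, 0, 0, -0.2], [50, 190, 0, 0, 0, 0, -0.2]])

```text
t: 21.6
ee_pos: [0.5442, 0.2488, 0.1736]
eef_rot: [0.0, 1.0, 0.0, 0.002]
wrist_force: [0.1, -0.2, 0.5]
opening: 0.0511
```

```bash
python3 -c "
from h import *
delta([.54,.32,.19],np.pi/2)"
```

```text
shift [  4.2  71.2 -16.4] rot [ 0.     0.004 -0.001] ee [0.5442 0.2488 0.1736] yaw 1.57 j6 0.32 t 21.6
```

Request:
drive_tool(commands=[[2, 30, -8, 0, 0, 0, -0.2], [4, 60, -16, 0, 0.004, 0, -0.2], [4, 71, -16, 0, 0.004, 0, -0.2], [4, 71, -16, 0, 0.004, 0, -0.2]])

```text
t: 21.93
ee_pos: [0.5403, 0.3227, 0.1905]
eef_rot: [-0.002, 1.0, 0.001, 0.001]
wrist_force: [0.3, -0.6, -1.0]
opening: 0.0511
```

```bash
python3 -c "
from h import *
im,P=snap('wrist','w22')
delta([.54,.32,.19],np.pi/2)"
```

```text
shift [ 0.3 -0.6 -0.1] rot [0.    0.002 0.001] ee [0.5403 0.3206 0.19  ] yaw 1.572 j6 0.43 t 21.98
```

View pics/w22.png

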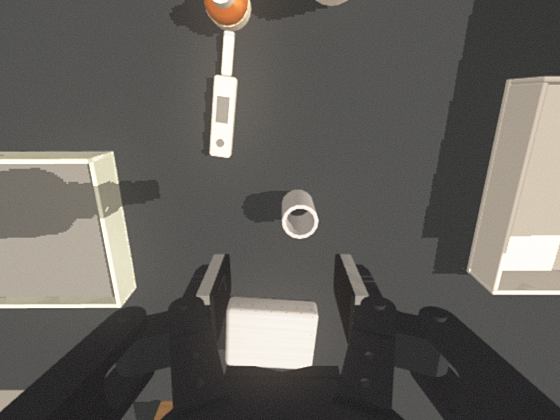

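```bash
python3 -c "
from h import *
im,P=load('w22')
print(onplane(P,[[300,221]],.056))
t=onplane(P,[(214,76),(236,76),(210,156),(231,157),(229,33)],.014);print(t.round(4))
delta([.574,.333,.10],np.pi/2)"
```

```text
[[0.57147424 0.34009821 0.056     ]]
[[0.4381 0.2567 0.014 ]
 [0.438  0.278  0.014 ]
 [0.5155 0.2476 0.014 ]
 [0.5165 0.2694 0.014 ]
 [0.401  0.273  0.014 ]]
shift [-33.5  12.3  90. ] rot [0.    0.002 0.001] ee [0.5403 0.3206 0.19  ] yaw 1.572 j6 0.43 t 21.98
```

Request:
drive_tool(commands=[[-16, 10, 10, 0, 0, 0, -0.2], [-32, 19, 40, 0, 0, 0, -0.2], [-32, 19, 80, 0, 0, 0, -0.2], [-32, 19, 100, 0, 0, 0, -0.2], [-32, 19, 100, 0, 0, 0, -0.2]])

```text
t: 22.4
ee_pos: [0.5687, 0.3354, 0.0834]
eef_rot: [0.001, 1.0, -0.003, -0.004]
wrist_force: [-0.9, -0.5, -0.6]
opening: 0.0511
```

```bash
python3 -c "
from h import *
im,P=snap('wrist','w23')
cv2.imwrite('pics/w23c.png',cv2.resize(im[150:350,150:400],None,fx=3,fy=3,interpolation=cv2.INTER_CUBIC)[:,:,::-1])
delta([.5715,.340,.015],np.pi/2)"
```

```text
shift [-1.7  3.9 71.7] rot [-0.004 -0.005 -0.001] ee [0.5702 0.3363 0.0867] yaw 1.57 j6 0.44 t 22.45
```

View pics/w23c.png

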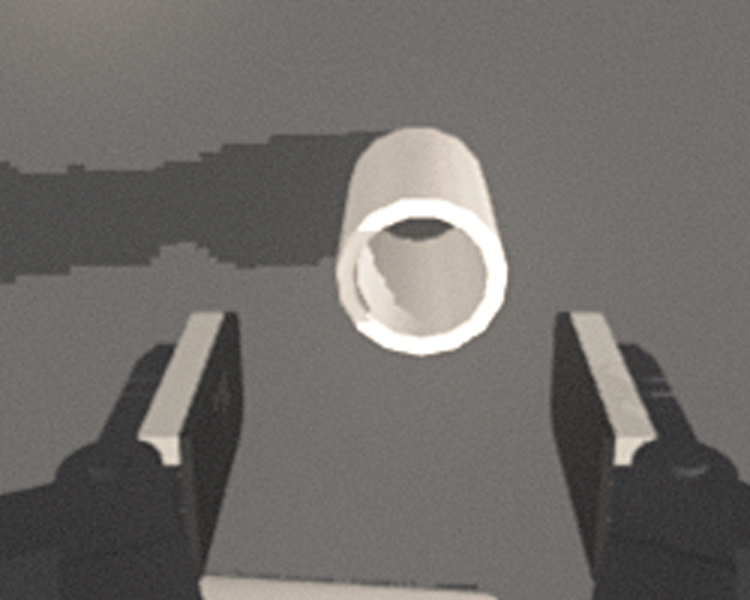

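Request:
drive_tool(commands=[[-1, 4, 10, -0.004, -0.005, 0, -0.2], [-1, 4, 30, -0.004, -0.005, 0, -0.2], [-1, 4, 50, -0.004, -0.005, 0, -0.2], [-1, 4, 65, -0.004, -0.005, 0, -0.2], [-1, 4, 71, -0.004, -0.005, 0, -0.2]])

```text
t: 22.87
ee_pos: [0.5711, 0.3388, 0.0159]
eef_rot: [0.001, 1.0, -0.0, -0.0]
wrist_force: [0.5, 0.1, -0.9]
opening: 0.0516
```

Request:
drive_tool(commands=[[0, 0, 0, 0, 0, 0, 0.1], [0, 0, 0, 0, 0, 0, 0.5], [0, 0, 0, 0, 0, 0, 1], [0, 0, 0, 0, 0, 0, 1], [0, 0, 0, 0, 0, 0, 1]])

```text
t: 23.28
ee_pos: [0.5721, 0.3392, 0.0173]
eef_rot: [0.001, 1.0, 0.0, 0.001]
wrist_force: [0.5, -0.5, 2.7]
opening: 0.0342
```

```bash
python3 -c "
from h import *
im,P=snap('wrist','w24')
cv2.imwrite('pics/w24c.png',cv2.resize(im[150:350,150:400],None,fx=3,fy=3,interpolation=cv2.INTER_CUBIC)[:,:,::-1])
delta([.5574,-.089,.12],np.pi/2)"
```

```text
shift [  13.4 -428.2 -103. ] rot [ 0.001  0.002 -0.002] ee [0.5721 0.3392 0.0173] yaw 1.568 j6 0.44 t 23.33
```

View pics/w24c.png

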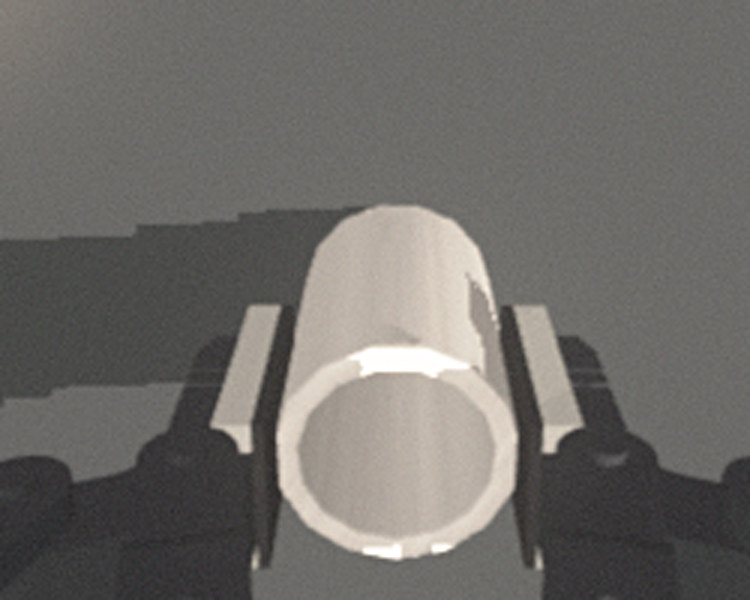

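Request:
drive_tool(commands=[[0, 0, -30, 0, 0, 0, 1], [0, 0, -65, 0, 0, 0, 1], [3, -25, -95, 0, 0, 0, 1], [6, -60, -105, 0, 0, 0, 1], [9, -100, -105, 0, 0, 0, 1]])

```text
t: 23.75
ee_pos: [0.5656, 0.2406, 0.1269]
eef_rot: [-0.0, 1.0, 0.002, 0.005]
wrist_force: [0.6, -0.6, 0.2]
opening: 0.0342
```

Request:
drive_tool(commands=[[1, -35, 0, 0, 0, 0, 1], [2, -75, 0, 0, 0, 0, 1], [3, -115, 0, 0, 0, 0, 1], [4, -155, 0, 0, 0, 0, 1], [5, -195, 0, 0, 0, 0, 1]])

```text
t: 24.17
ee_pos: [0.5606, 0.0439, 0.1267]
eef_rot: [-0.001, 1.0, 0.002, 0.006]
wrist_force: [0.5, -0.4, -0.7]
opening: 0.0338
```

```bash
python3 -c "
from h import *
delta([.557,-.089,.108],np.pi/2);print(get_obs()['opening'])"
```

```text
shift [   4.  -133.    18.2] rot [0.003 0.012 0.001] ee [0.5606 0.0439 0.1267] yaw 1.572 j6 -0.04 t 24.17
0.033779137673107945
```

Request:
drive_tool(commands=[[1, -33, 0, 0.003, 0.004, 0, 1], [2, -66, 0, 0.003, 0.012, 0, 1], [4, -100, 8, 0.003, 0.012, 0, 1], [4, -125, 14, 0.003, 0.012, 0, 1], [4, -133, 18, 0.003, 0.012, 0, 1]])

```text
t: 24.58
ee_pos: [0.5568, -0.0927, 0.108]
eef_rot: [0.001, 1.0, -0.001, -0.0]
wrist_force: [-0.6, -0.6, -1.6]
opening: 0.0339
```

Request:
drive_tool(commands=[[0, 0, 0, 0, 0, 0, 1], [0, 0, 0, 0, 0, 0, 1]])

```text
t: 24.75
ee_pos: [0.5566, -0.0927, 0.108]
eef_rot: [0.002, 1.0, -0.0, -0.0]
wrist_force: [0.6, 0.3, -0.3]
opening: 0.0342
```

```bash
python3 -c "
from h import *
im,P=snap('wrist','w25')
cv2.imwrite('pics/w25c.png',cv2.resize(im[150:350,150:400],None,fx=3,fy=3,interpolation=cv2.INTER_CUBIC)[:,:,::-1])
delta([.557,-.089,.108],np.pi/2)"
```

```text
shift [-0.1  2.9  0.3] rot [-0.    -0.    -0.002] ee [ 0.5569 -0.0919  0.1083] yaw 1.569 j6 -0.27 t 24.8
```

View pics/w25c.png

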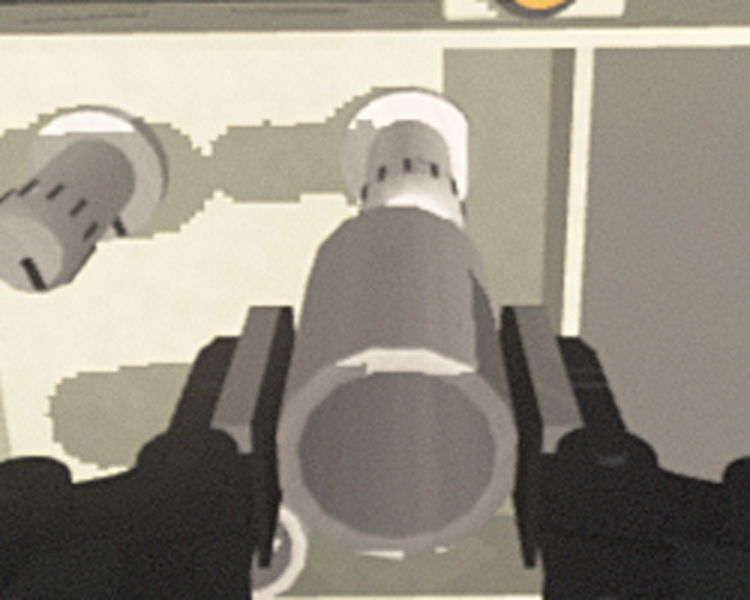

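Request:
drive_tool(commands=[[0, 3, 5, 0, 0, 0, 1], [0, 3, 10, 0, 0, 0, 1], [0, 3, 18, 0, 0, 0, 1], [0, 3, 26, 0, 0, 0, 1], [0, 3, 32, 0, 0, 0, 1]])

```text
t: 25.22
ee_pos: [0.5562, -0.0881, 0.0749]
eef_rot: [0.001, 1.0, -0.0, -0.001]
wrist_force: [-0.1, 0.8, -0.3]
opening: 0.0339
```

```bash
python3 -c "
from h import *
delta([.557,-.089,.030],np.pi/2);o=get_obs();print(o['wrist_force'],o['ft_torque'])"
```

```text
shift [-0.8 -0.9 44.9] rot [-0.    -0.002 -0.001] ee [ 0.5562 -0.0881  0.0749] yaw 1.569 j6 -0.27 t 25.22
[-0.12355231  0.78354146 -0.34346889] [-0.00651632  0.02902064  0.05474027]
```

Request:
drive_tool(commands=[[-1, -1, 10, 0, 0, 0, 1], [-1, -1, 20, 0, 0, 0, 1], [-1, -1, 30, 0, 0, 0, 1], [-1, -1, 39, 0, 0, 0, 1], [-1, -1, 44, 0, 0, 0, 1]])

```text
t: 25.63
ee_pos: [0.5561, -0.0889, 0.0291]
eef_rot: [0.001, 1.0, 0.0, -0.002]
wrist_force: [-6.8, 2.1, 37.2]
opening: 0.034
```

Request:
drive_tool(commands=[[0, 0, 0, 0, 0, 0, 1], [0, 0, 0, 0, 0, 0, 0.1], [0, 0, 0, 0, 0, 0, -0.05], [0, 0, 0, 0, 0, 0, -0.05], [0, 0, 0, 0, 0, 0, -0.05]])

```text
t: 26.05
ee_pos: [0.5564, -0.089, 0.0291]
eef_rot: [0.001, 1.0, 0.0, -0.002]
wrist_force: [0.1, -0.5, -0.7]
opening: 0.0451
```

Request:
drive_tool(commands=[[0, 0, -10, 0, 0, 0, -0.05], [0, 0, -30, 0, 0, 0, -0.05], [0, 0, -60, 0, 0, 0, -0.05], [0, 0, -90, 0, 0, 0, -0.1], [0, 0, -120, 0, 0, 0, -0.1]])

```text
t: 26.47
ee_pos: [0.5564, -0.089, 0.151]
eef_rot: [0.001, 1.0, 0.0, -0.002]
wrist_force: [1.0, 0.2, 1.1]
opening: 0.0468
```

```bash
python3 -c "
from h import *
im,P=snap('wrist','w26')
im2,P=snap('scene','s26')
cv2.imwrite('pics/s26c.png',cv2.resize(im2[110:300,80:480],None,fx=2,fy=2,interpolation=cv2.INTER_CUBIC)[:,:,::-1])
delta([.47,.26,.15],np.pi/2)"
```

```text
shift [ 91.3 350.    4.1] rot [-0.002  0.007 -0.001] ee [ 0.5607 -0.0902  0.1556] yaw 1.569 j6 -0.27 t 26.57
```

View pics/w26.png

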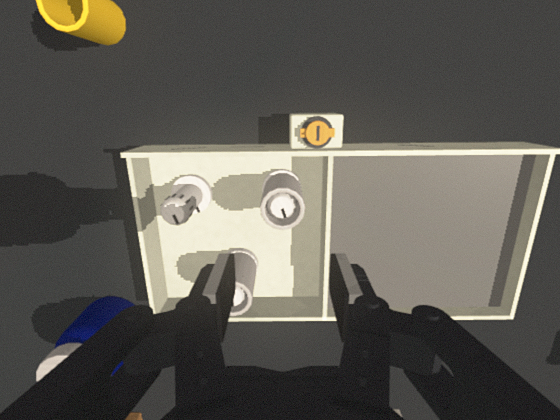

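View pics/s26c.png

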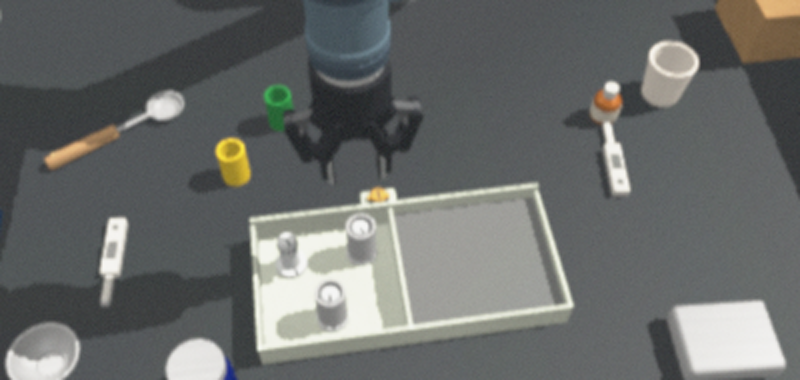

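Request:
drive_tool(commands=[[10, 38, -8, 0, 0, -0.12, 0], [20, 76, -16, 0, 0.007, -0.24, 0], [30, 114, -24, 0, 0.007, -0.36, 0], [38, 150, -30, 0, 0.007, -0.48, 0], [46, 180, -30, 0, 0.007, -0.6, 0]])

```text
t: 26.98
ee_pos: [0.5147, 0.0922, 0.1864]
eef_rot: [-0.298, 0.955, -0.002, 0.001]
wrist_force: [-0.5, 0.1, -0.0]
opening: 0.0427
```

```bash
python3 -c "
from h import *
delta([.48,.262,.18],np.radians(82.8))"
```

```text
shift [-68.1 159.4   5.7] rot [-0.005  0.002  0.731] ee [0.5147 0.0922 0.1864] yaw 2.176 j6 -0.55 t 26.98
```

Request:
drive_tool(commands=[[-14, 32, 0, 0, 0, -0.12, 0], [-28, 64, 0, 0, 0, -0.24, 0], [-42, 96, 0, 0, 0, -0.36, 0], [-56, 128, 0, 0, 0, -0.48, 0], [-68, 159, 0, 0, 0, -0.6, 0]])

```text
t: 27.4
ee_pos: [0.4794, 0.2634, 0.1857]
eef_rot: [-0.569, 0.822, -0.002, 0.0]
wrist_force: [0.9, -0.2, -0.4]
opening: 0.0427
```

Request:
drive_tool(commands=[[0, 0, 0, 0, 0, -0.12, 0], [0, 0, 0, 0, 0, -0.24, 0], [0, 0, 0, 0, 0, -0.36, 0], [0, 0, 0, 0, 0, -0.48, 0], [0, 0, 0, 0, 0, -0.6, 0]])

```text
t: 27.82
ee_pos: [0.4791, 0.2635, 0.1856]
eef_rot: [0.789, -0.615, 0.002, 0.001]
wrist_force: [0.6, 0.1, 0.5]
opening: 0.0427
```

Request:
drive_tool(commands=[[0, 0, 0, 0, 0, -0.12, 0], [0, 0, 0, 0, 0, -0.24, 0], [0, 0, 0, 0, 0, -0.36, 0], [0, 0, 0, 0, 0, -0.48, 0], [0, 0, 0, 0, 0, -0.6, 0]])

```text
t: 28.23
ee_pos: [0.4788, 0.2634, 0.1855]
eef_rot: [0.936, -0.351, 0.002, 0.001]
wrist_force: [0.2, -0.0, -0.2]
opening: 0.0428
```

Request:
drive_tool(commands=[[0, 0, 0, 0, 0, -0.12, 0], [0, 0, 0, 0, 0, -0.24, 0], [0, 0, 0, 0, 0, -0.36, 0], [0, 0, 0, 0, 0, -0.48, 0], [0, 0, 0, 0, 0, -0.6, 0]])

```text
t: 28.65
ee_pos: [0.4786, 0.2632, 0.1854]
eef_rot: [0.998, -0.056, 0.001, 0.002]
wrist_force: [0.1, 0.2, -0.3]
opening: 0.0431
```

```bash
python3 -c "
from h import *
im,P=snap('wrist','w27')
delta([.48,.262,.13],np.radians(82.8))"
```

```text
shift [ 1.4  0.9 55.5] rot [ 0.004 -0.002  0.017] ee [0.4785 0.2633 0.1854] yaw -1.679 j6 -2.64 t 28.7
```

View pics/w27.png

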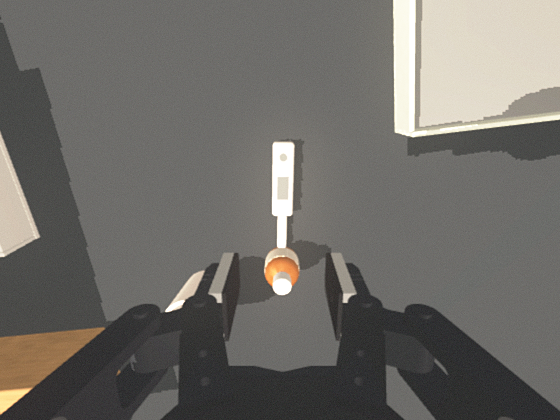

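```bash
python3 -c "
from h import *
im,P=load('w27')
t=onplane(P,[(283,142),(283.5,178),(282.5,215),(282,247)],.014);print(t.round(4));print(onplane(P,[(282,284)],.06))
delta([*t[1][:2],.05])"
```

```text
[[0.5171 0.2566 0.014 ]
 [0.4799 0.2602 0.014 ]
 [0.439  0.2659 0.014 ]
 [0.4009 0.2707 0.014 ]]
[[0.38225622 0.27304797 0.06      ]]
shift [  1.3   2.3 135.5] rot [ 0.004 -0.002  0.   ] ee [0.4785 0.2633 0.1854] yaw -1.679 j6 -2.64 t 28.7
```

Request:
drive_tool(commands=[[1, 2, 30, 0.004, -0.002, 0, 0.1], [1, 2, 65, 0.004, -0.002, 0, 0.1], [1, 2, 100, 0.004, -0.002, 0, 0.1], [1, 2, 135, 0.004, -0.002, 0, 0.1], [1, 2, 150, 0.004, -0.002, 0, 0.1]])

```text
t: 29.12
ee_pos: [0.4763, 0.2591, 0.0311]
eef_rot: [0.998, -0.056, -0.003, 0.001]
wrist_force: [-0.9, -0.1, 0.2]
opening: 0.0388
```

```bash
python3 -c "
from h import *
im,P=snap('wrist','w28')
cv2.imwrite('pics/w28c.png',cv2.resize(im[150:350,150:400],None,fx=3,fy=3,interpolation=cv2.INTER_CUBIC)[:,:,::-1])
delta([.478,.2612,-.012])"
```

```text
shift [ 2.9 -3.1 41.6] rot [ 0.005  0.008 -0.   ] ee [0.4751 0.2586 0.0296] yaw -1.682 j6 -2.65 t 29.17
```

View pics/w28c.png

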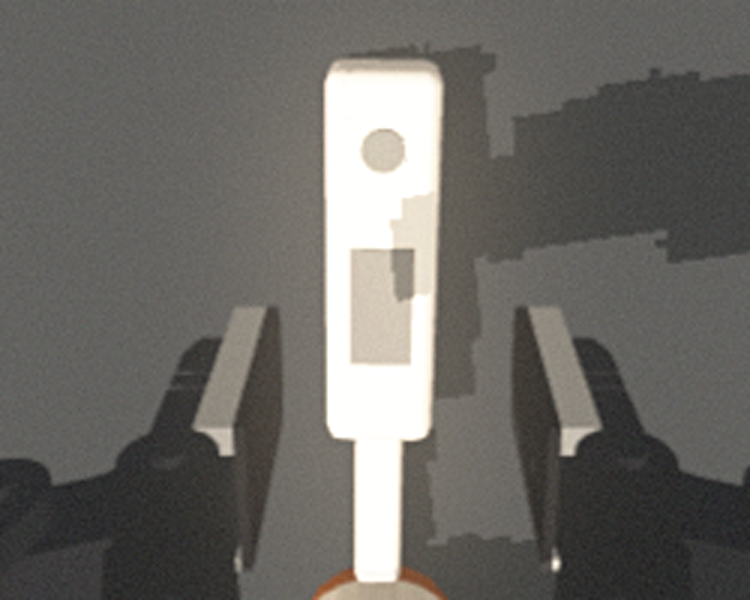

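```bash
python3 -c "
from h import *
im,P=load('w28')
t=onplane(P,[(277.5,150+68/3),(277.3,233),(276.3,150+437/3),(276,150+578/3)],.014);print(t.round(4))
delta([.478,.2612,-.012],np.radians(82.8-1))"
```

```text
[[0.5177 0.2564 0.014 ]
 [0.482  0.2607 0.014 ]
 [0.4397 0.2663 0.014 ]
 [0.4036 0.2707 0.014 ]]
shift [ 2.9 -3.1 41.6] rot [0.005 0.008 0.032] ee [0.4751 0.2586 0.0296] yaw -1.682 j6 -2.65 t 29.17
```

Request:
drive_tool(commands=[[3, -3, 8, 0.005, 0.008, 0.013, 0.1], [3, -3, 18, 0.005, 0.008, 0.013, 0.1], [3, -3, 27, 0.005, 0.008, 0.013, 0.1], [3, -3, 34, 0.005, 0.008, 0.013, 0.1], [3, -3, 37, 0.005, 0.008, 0.013, 0.1]])

```text
t: 29.58
ee_pos: [0.4779, 0.261, -0.008]
eef_rot: [0.998, -0.062, -0.0, -0.0]
wrist_force: [-1.0, -0.1, 0.1]
opening: 0.0382
```

```bash
python3 -c "
from h import *
im,P=snap('wrist','w29')
cv2.imwrite('pics/w29c.png',cv2.resize(im[150:350,150:400],None,fx=3,fy=3,interpolation=cv2.INTER_CUBIC)[:,:,::-1])
delta([.4787,.2614,-.012]);print(get_obs()['wrist_force'])"
```

```text
shift [ 0.9 -0.6  3.8] rot [ 0.     0.001 -0.   ] ee [ 0.4777  0.261  -0.0082] yaw -1.695 j6 -2.63 t 29.63
[ 0.02990352 -0.91846387 -0.56695576]
```

View pics/w29c.png

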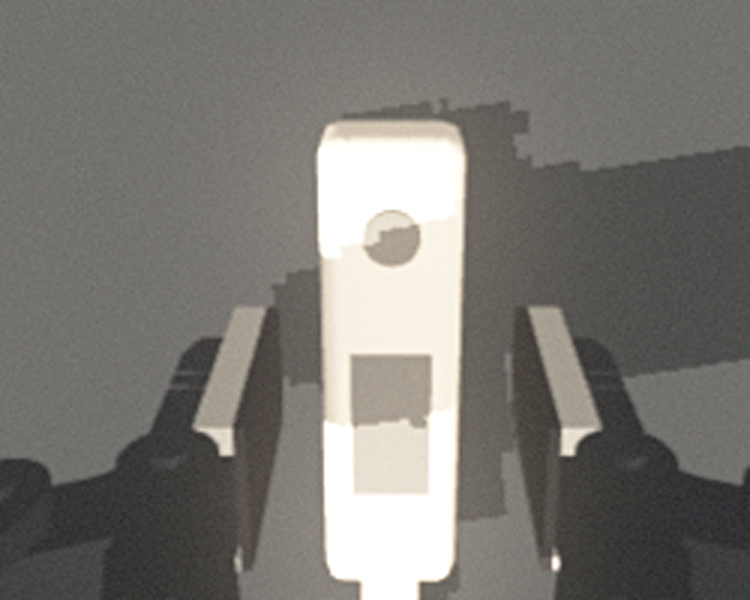

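Request:
drive_tool(commands=[[1, -1, 2, 0, 0, 0, 0.1], [1, -1, 4, 0, 0, 0, 0.1], [1, -1, 4, 0, 0, 0, 0.3], [1, -1, 4, 0, 0, 0, 1], [1, -1, 4, 0, 0, 0, 1]])

```text
t: 30.05
ee_pos: [0.4793, 0.262, -0.0117]
eef_rot: [0.998, -0.062, -0.0, -0.0]
wrist_force: [0.3, -0.5, -0.1]
opening: 0.0213
```

```bash
python3 -c "
from h import *
o=get_obs();print(o['wrist_force'],o['opening'],o['ee_pos'])
im,P=snap('wrist','w30')
cv2.imwrite('pics/w30c.png',cv2.resize(im[150:350,150:400],None,fx=3,fy=3,interpolation=cv2.INTER_CUBIC)[:,:,::-1])"
```

```text
[ 0.26531832 -0.5418073  -0.11841846] 0.021290455280388712 [ 0.47926137  0.26197158 -0.01172251]
```

View pics/w30c.png

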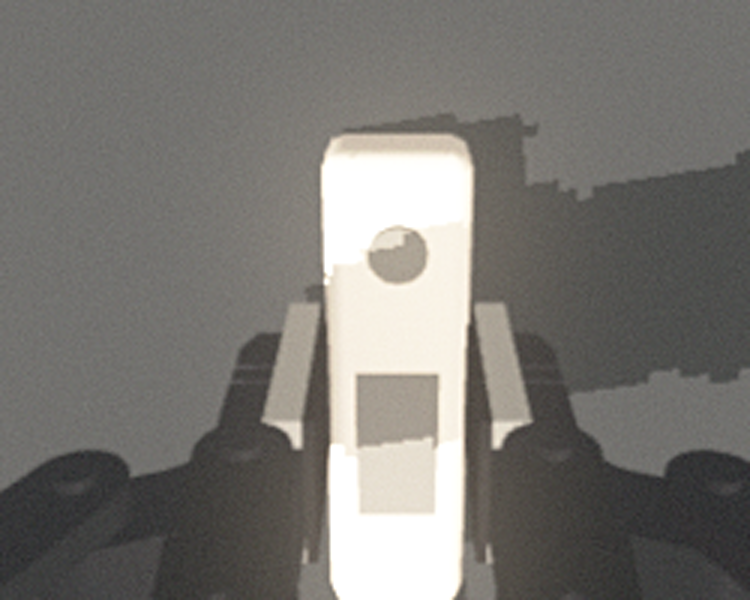

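Request:
drive_tool(commands=[[0, 0, 0, 0, 0, 0, 1], [1, 0, -10, 0, 0, 0, 1], [4, 0, -40, 0, 0, 0, 1], [10, 0, -80, 0, 0, 0, 1], [15, 0, -110, 0, 0, 0, 1]])

```text
t: 30.52
ee_pos: [0.4942, 0.26, 0.101]
eef_rot: [0.998, -0.062, 0.0, -0.0]
wrist_force: [2.1, -0.3, -0.1]
opening: 0.0211
```

```bash
python3 -c "
from h import *
o=get_obs();print(o['wrist_force'],o['opening'],o['ee_pos'])
im,P=snap('wrist','w31')
im,P=load('w26')
# drawer corners from w26: divider top left/right ends; front rim right corner, back rim right corner
for n,uv,z in (('front right outer',(556,151),.048),('back right outer',(516,320),.04),('front left outer',(124,153),.048),('div front',(329,155),.04),('div back',(324,318),.04)):
  print(n,onplane(P,[uv],z).round(4))"
```

```text
[ 2.11664878 -0.34523508 -0.05962335] 0.02113413302608251 [0.49421834 0.26000523 0.10098999]
front right outer [[0.5148 0.1317 0.048 ]]
back right outer [[0.6834 0.1428 0.04  ]]
front left outer [[ 0.5157 -0.2169  0.048 ]]
div front [[ 0.519 -0.05   0.04 ]]
div back [[ 0.6806 -0.048   0.04  ]]
```

View pics/w31.png

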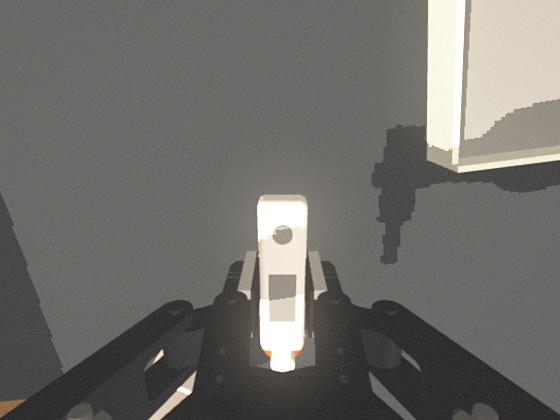

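Request:
drive_tool(commands=[[0, 0, -5, 0, 0, 0.12, 1], [0, 0, -10, 0, 0, 0.24, 1], [0, 0, -15, 0, 0, 0.36, 1], [0, 0, -20, 0, 0, 0.48, 1], [0, 0, -25, 0, 0, 0.6, 1]])

```text
t: 30.98
ee_pos: [0.4991, 0.2614, 0.1333]
eef_rot: [0.934, -0.357, 0.005, -0.004]
wrist_force: [1.2, -0.6, -0.7]
opening: 0.0215
```

Request:
drive_tool(commands=[[0, 0, 0, 0, 0, 0.12, 1], [0, 0, 0, 0, 0, 0.24, 1], [0, 0, 0, 0, 0, 0.36, 1], [0, 0, 0, 0, 0, 0.48, 1], [0, 0, 0, 0, 0, 0.6, 1]])

```text
t: 31.4
ee_pos: [0.499, 0.2613, 0.1338]
eef_rot: [0.785, -0.62, 0.003, -0.005]
wrist_force: [-0.4, -0.6, -0.3]
opening: 0.0213
```

Request:
drive_tool(commands=[[0, 0, 0, 0, 0, 0.12, 1], [0, 0, 0, 0, 0, 0.24, 1], [0, 0, 0, 0, 0, 0.36, 1], [0, 0, 0, 0, 0, 0.48, 1], [0, 0, 0, 0, 0, 0.6, 1]])

```text
t: 31.82
ee_pos: [0.4988, 0.2613, 0.1342]
eef_rot: [-0.564, 0.826, -0.001, 0.006]
wrist_force: [0.0, 0.1, 0.5]
opening: 0.0214
```

Request:
drive_tool(commands=[[0, 0, 0, 0, 0, 0.12, 1], [0, 0, 0, 0, 0, 0.24, 1], [0, 0, 0, 0, 0, 0.36, 1], [0, 0, 0, 0, 0, 0.48, 1], [0, 0, 0, 0, 0, 0.6, 1]])

```text
t: 32.23
ee_pos: [0.4988, 0.2612, 0.1347]
eef_rot: [-0.292, 0.956, 0.0, 0.006]
wrist_force: [-0.9, 0.3, 0.2]
opening: 0.0213
```

```bash
python3 -c "
from h import *
delta([.579,.085,.12],np.pi/2)"
```

```text
shift [  32.1 -190.9   14.8] rot [0.001 0.013 0.593] ee [0.4988 0.2612 0.1347] yaw 2.164 j6 -0.22 t 32.23
```

Request:
drive_tool(commands=[[6, -38, 0, 0, 0, 0.12, 1], [13, -76, 0, 0.001, 0.013, 0.24, 1], [20, -114, 5, 0.001, 0.013, 0.36, 1], [27, -152, 10, 0.001, 0.013, 0.48, 1], [32, -191, 15, 0.001, 0.013, 0.593, 1]])

```text
t: 32.65
ee_pos: [0.5794, 0.0835, 0.1204]
eef_rot: [0.003, 1.0, 0.0, 0.0]
wrist_force: [0.8, -0.1, -0.3]
opening: 0.0213
```

Request:
drive_tool(commands=[[0, 0, 0, 0, 0, 0, 1]])

```text
t: 32.73
ee_pos: [0.582, 0.0773, 0.1199]
eef_rot: [0.008, 1.0, -0.002, 0.001]
wrist_force: [-0.1, -0.1, -0.4]
opening: 0.0213
```

```bash
python3 -c "
from h import *
im,P=snap('wrist','w32')
delta([.579,.085,.02],np.pi/2)"
```

```text
shift [  1.8   5.2 100.3] rot [-0.001  0.001 -0.011] ee [0.5806 0.0799 0.1203] yaw 1.56 j6 0.04 t 32.78
```

View pics/w32.png

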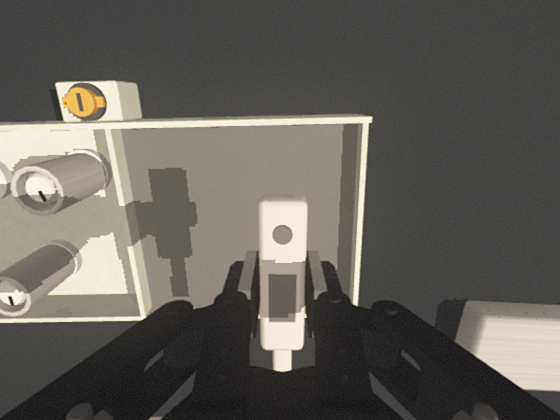

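Request:
drive_tool(commands=[[1, 4, 15, 0, 0, -0.011, 1], [1, 4, 40, 0, 0, -0.011, 1], [1, 4, 70, 0, 0, -0.011, 1], [1, 4, 90, 0, 0, -0.011, 1], [1, 4, 98, 0, 0, -0.011, 1]])

```text
t: 33.2
ee_pos: [0.5765, 0.0849, 0.0194]
eef_rot: [-0.001, 1.0, -0.0, -0.002]
wrist_force: [-0.6, -0.1, -0.6]
opening: 0.0212
```

```bash
python3 -c "
from h import *
delta([.579,.085,.0135],np.pi/2);print(get_obs()['wrist_force'])"
```

```text
shift [-2.5  0.1  5.9] rot [-0.    -0.005  0.002] ee [0.5765 0.0849 0.0194] yaw 1.573 j6 0.04 t 33.2
[-0.63539046 -0.10000788 -0.62135528]
```

Request:
drive_tool(commands=[[-2, 0, 2, 0, -0.005, 0, 1], [-2, 0, 4, 0, -0.005, 0, 1], [-2, 0, 6, 0, -0.005, 0, 1], [-2, 0, 6, 0, -0.005, 0, 1]])

```text
t: 33.53
ee_pos: [0.5795, 0.0853, 0.0146]
eef_rot: [-0.001, 1.0, -0.0, 0.001]
wrist_force: [0.5, -0.8, -0.2]
opening: 0.0213
```

```bash
python3 -c "
from h import *
delta([.579,.085,.0135],np.pi/2);print(get_obs()['wrist_force'])"
```

```text
shift [ 0.5 -0.3  1.1] rot [-0.     0.002  0.003] ee [0.5795 0.0853 0.0146] yaw 1.573 j6 0.04 t 33.53
[ 0.47428331 -0.77538765 -0.15421924]
```

Request:
drive_tool(commands=[[0, 0, 1, 0, 0, 0, 1], [0, 0, 1, 0, 0, 0, 0.6], [0, 0, 1, 0, 0, 0, 0.2], [0, 0, 1, 0, 0, 0, 0.2], [0, 0, 1, 0, 0, 0, 0.2]])

```text
t: 33.95
ee_pos: [0.5797, 0.0852, 0.0139]
eef_rot: [-0.001, 1.0, -0.0, 0.001]
wrist_force: [0.3, 0.6, 0.3]
opening: 0.0339
```

Request:
drive_tool(commands=[[0, 0, -10, 0, 0, 0, 0.2], [0, 0, -30, 0, 0, 0, 0.2], [0, 0, -60, 0, 0, 0, 0.1], [0, 0, -100, 0, 0, 0, 0.1], [0, 0, -140, 0, 0, 0, 0.1]])

```text
t: 34.37
ee_pos: [0.5781, 0.0852, 0.1554]
eef_rot: [-0.001, 1.0, -0.0, 0.0]
wrist_force: [1.4, 0.1, 0.6]
opening: 0.0388
```

```bash
python3 -c "
from h import *
im,P=snap('wrist','w33')
im,P=snap('top','t33');cv2.imwrite('pics/t33c.png',cv2.resize(im[140:300,140:420],None,fx=2.8,fy=2.8,interpolation=cv2.INTER_CUBIC)[:,:,::-1])
delta([.50,-.385,.17],np.pi/2)"
```

```text
shift [  85.5 -470.3   -9.2] rot [0.    0.017 0.003] ee [0.5843 0.0855 0.1624] yaw 1.573 j6 0.04 t 34.47
```

View pics/w33.png

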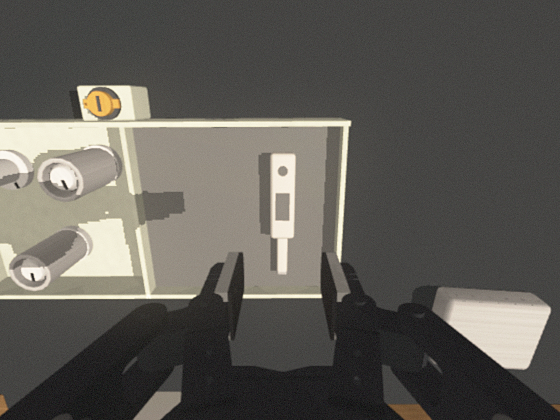

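View pics/t33c.png

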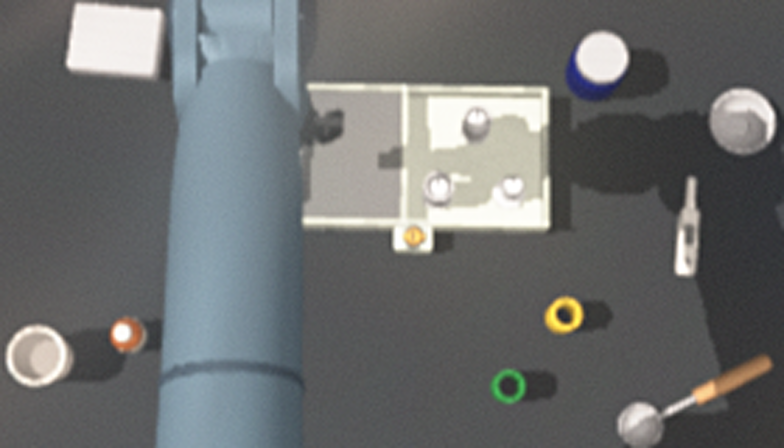

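Request:
drive_tool(commands=[[6, -38, -5, 0, 0.017, 0, 0.1], [13, -76, -10, 0, 0.017, 0, 0.1], [20, -114, -10, 0, 0.017, 0, 0.1], [27, -152, -10, 0, 0.017, 0, 0.1], [35, -190, -10, 0, 0.017, 0, 0.1]])

```text
t: 34.88
ee_pos: [0.5494, -0.1062, 0.1725]
eef_rot: [-0.002, 1.0, -0.0, 0.001]
wrist_force: [0.2, 0.1, -1.1]
opening: 0.0386
```

Request:
drive_tool(commands=[[8, -38, 0, 0, 0, 0.02, 0.1], [16, -76, 0, 0, 0, 0.04, 0.1], [24, -114, 0, 0, 0, 0.06, 0.1], [32, -152, 0, 0, 0, 0.08, 0.1], [40, -190, 0, 0, 0, 0.08, 0.1]])

```text
t: 35.3
ee_pos: [0.5092, -0.2981, 0.173]
eef_rot: [0.039, 0.999, -0.0, 0.001]
wrist_force: [0.2, 0.1, 0.4]
opening: 0.0384
```

```bash
python3 -c "
from h import *
delta([.49,-.385,.17],np.radians(85.3))"
```

```text
shift [ 12.4 -88.1   3. ] rot [-0.     0.001  0.004] ee [ 0.5092 -0.2981  0.173 ] yaw 1.493 j6 -0.56 t 35.3
```

Request:
drive_tool(commands=[[5, -38, 0, 0, 0, 0, 0.1], [10, -76, 0, 0, 0, 0, 0.1], [12, -88, 0, 0, 0, 0, 0.1], [12, -88, 0, 0, 0, 0, 0.1]])

```text
t: 35.63
ee_pos: [0.4892, -0.3884, 0.1729]
eef_rot: [0.041, 0.999, -0.001, 0.001]
wrist_force: [-0.2, -0.4, 0.1]
opening: 0.0385
```

```bash
python3 -c "
from h import *
im,P=snap('wrist','w34')
delta([.505,-.388,.03],np.radians(85.3))"
```

```text
shift [-15.   -0.8 142.9] rot [0.    0.002 0.002] ee [ 0.4899 -0.3861  0.1729] yaw 1.49 j6 -0.69 t 35.68
```

View pics/w34.png

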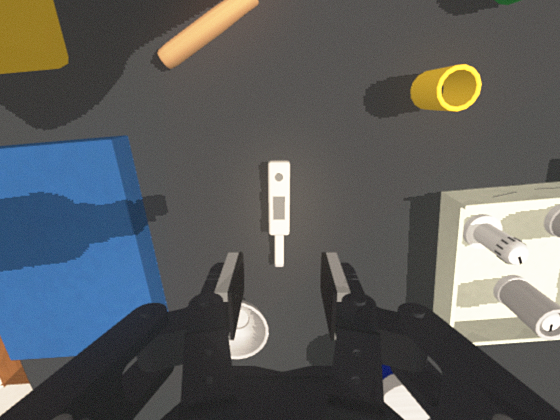

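```bash
python3 -c "
from h import *
im,P=load('w34')
t=onplane(P,[(279.5,162),(279.3,198),(279,234),(279.5,265)],.014);print(t.round(4));c=t[[0,2]].mean(0);d=t[3]-t[0];print(np.degrees(np.arctan2(d[1],d[0])),c)
delta([c[0],c[1],.03])"
```

```text
[[ 0.467  -0.3897  0.014 ]
 [ 0.5041 -0.3931  0.014 ]
 [ 0.5442 -0.3968  0.014 ]
 [ 0.5812 -0.3995  0.014 ]]
-4.89012325643327 [ 0.50556568 -0.39326666  0.014     ]
shift [-16.   -6.  142.9] rot [ 0.     0.002 -0.   ] ee [ 0.4899 -0.3861  0.1729] yaw 1.49 j6 -0.69 t 35.68
```

Request:
drive_tool(commands=[[-15, -4, 30, 0, 0, 0, 0.1], [-15, -4, 65, 0, 0, 0, 0.1], [-15, -4, 100, 0, 0, 0, 0.1], [-15, -4, 130, 0, 0, 0, 0.1], [-15, -4, 140, 0, 0, 0, 0.1]])

```text
t: 36.1
ee_pos: [0.5024, -0.3863, 0.028]
eef_rot: [0.039, 0.999, 0.003, -0.002]
wrist_force: [-0.5, 1.6, -0.6]
opening: 0.0387
```

Request:
drive_tool(commands=[[0, 0, 0, 0, 0, 0, 0.1]])

```text
t: 36.18
ee_pos: [0.5015, -0.3835, 0.026]
eef_rot: [0.038, 0.999, 0.005, -0.004]
wrist_force: [0.3, 0.8, -0.1]
opening: 0.0385
```

```bash
python3 -c "
from h import *
im,P=snap('wrist','w35')
cv2.imwrite('pics/w35c.png',cv2.resize(im[150:350,150:400],None,fx=3,fy=3,interpolation=cv2.INTER_CUBIC)[:,:,::-1])
delta([.505,-.391,-.012])"
```

```text
shift [-4.4 -8.  38.6] rot [ 0.01  -0.008  0.   ] ee [ 0.5015 -0.3831  0.0267] yaw 1.495 j6 -0.68 t 36.23
```

View pics/w35c.png

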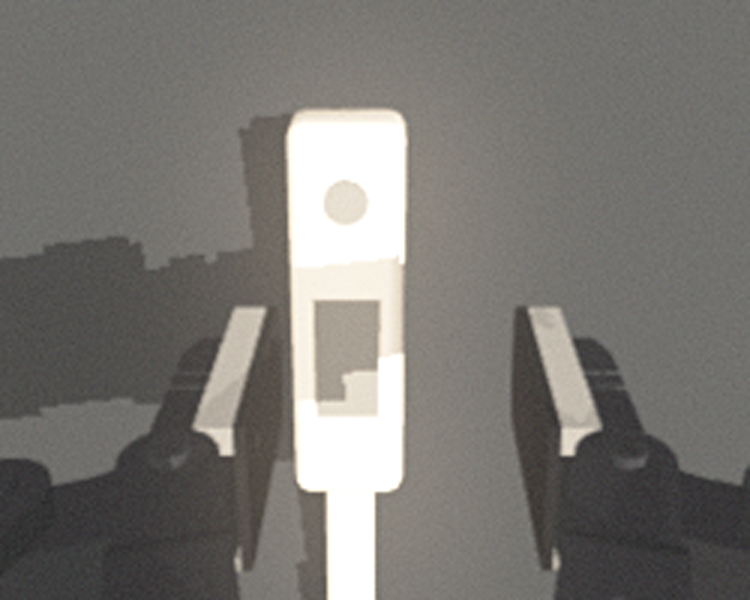

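```bash
python3 -c "
from h import *
im,P=load('w35')
t=onplane(P,[(150+347/3,150+112/3),(150+350/3,150+490/3)],.014);c=t.mean(0);d=t[1]-t[0];print(t,np.degrees(np.arctan2(d[1],d[0])))
delta([c[0],c[1],-.012],np.arctan2(d[1],d[0])+np.pi/2)"
```

```text
[[ 0.46498244 -0.38991458  0.014     ]
 [ 0.54478377 -0.39668419  0.014     ]] -4.848836575832347
shift [ -4.4 -10.3  38.6] rot [ 0.01  -0.008  0.009] ee [ 0.5015 -0.3831  0.0267] yaw 1.495 j6 -0.68 t 36.23
```

Request:
drive_tool(commands=[[-4, -10, 0, 0.01, -0.008, 0.009, 0.1], [-4, -10, 10, 0.01, -0.008, 0.009, 0.1], [-4, -10, 20, 0.01, -0.008, 0.009, 0.1], [-4, -10, 30, 0.01, -0.008, 0.009, 0.1], [-4, -10, 34, 0.01, -0.008, 0.009, 0.1]])

```text
t: 36.65
ee_pos: [0.5038, -0.3925, -0.009]
eef_rot: [0.043, 0.999, 0.001, -0.001]
wrist_force: [0.2, 0.3, -0.2]
opening: 0.0384
```

```bash
python3 -c "
from h import *
im,P=snap('wrist','w36')
cv2.imwrite('pics/w36c.png',cv2.resize(im[150:350,150:400],None,fx=3,fy=3,interpolation=cv2.INTER_CUBIC)[:,:,::-1])
delta([.505,-.3933,-.012]);print(get_obs()['wrist_force'])"
```

```text
shift [-1.9 -1.1  2.4] rot [ 0.002 -0.003  0.   ] ee [ 0.5033 -0.392  -0.0096] yaw 1.486 j6 -0.68 t 36.7
[ 0.45871651  0.65176506 -0.88233991]
```

View pics/w36c.png

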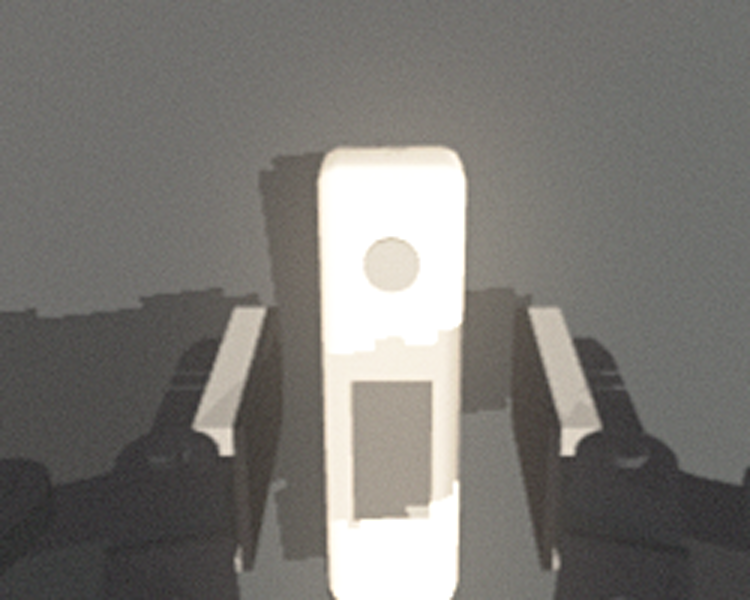

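Well centred. Close and lift.

Request:
drive_tool(commands=[[-1, -1, 2, 0, 0, 0, 0.1], [-1, -1, 2, 0, 0, 0, 0.4], [-1, -1, 2, 0, 0, 0, 1], [-1, -1, 2, 0, 0, 0, 1], [-1, -1, 2, 0, 0, 0, 1]])

```text
t: 37.12
ee_pos: [0.5044, -0.3934, -0.0112]
eef_rot: [0.043, 0.999, 0.001, -0.001]
wrist_force: [0.1, -0.5, -0.6]
opening: 0.0211
```

Request:
drive_tool(commands=[[0, 0, 0, 0, 0, 0, 1], [0, 0, -10, 0, 0, 0, 1], [0, 0, -40, 0, 0, 0, 1], [0, 0, -80, 0, 0, 0, 1], [0, 0, -120, 0, 0, 0, 1]])

```text
t: 37.53
ee_pos: [0.5038, -0.3926, 0.1099]
eef_rot: [0.043, 0.999, 0.002, -0.002]
wrist_force: [0.8, 0.2, 0.2]
opening: 0.0211
```

```bash
python3 -c "
from h import *
im,P=snap('wrist','w37')
o=get_obs();print(o['opening'])
delta([.579,.012,.14],np.pi/2)"
```

```text
0.02105630143867394
shift [-36.2 413.  -22. ] rot [-0.007  0.007 -0.085] ee [ 0.508  -0.3965  0.1203] yaw 1.486 j6 -0.68 t 37.58
```

View pics/w37.png

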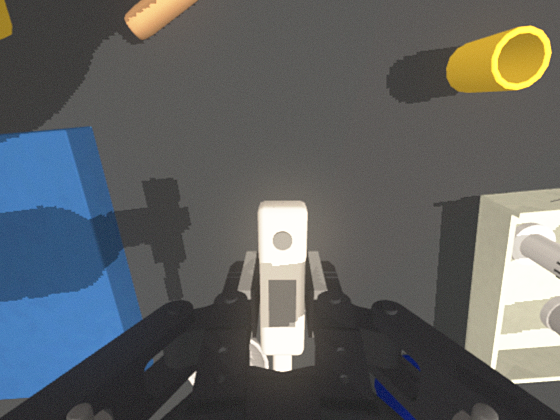

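Request:
drive_tool(commands=[[-3, 38, -10, 0, 0, -0.02, 1], [-6, 76, -20, 0, 0, -0.04, 1], [-9, 114, -25, -0.007, 0.007, -0.06, 1], [-12, 152, -25, -0.007, 0.007, -0.085, 1], [-16, 190, -25, -0.007, 0.007, -0.085, 1]])

```text
t: 38.0
ee_pos: [0.5405, -0.2072, 0.1458]
eef_rot: [-0.0, 1.0, -0.0, 0.001]
wrist_force: [-0.5, 0.6, -0.7]
opening: 0.0207
```

Request:
drive_tool(commands=[[-7, 38, 0, 0, 0, 0, 1], [-14, 76, 0, 0, 0, 0, 1], [-21, 114, 0, 0, 0, 0, 1], [-28, 152, 0, 0, 0, 0, 1], [-35, 190, 0, 0, 0, 0, 1]])

```text
t: 38.42
ee_pos: [0.5758, -0.0154, 0.1468]
eef_rot: [-0.0, 1.0, -0.0, 0.002]
wrist_force: [0.3, -0.3, 0.3]
opening: 0.0212
```

```bash
python3 -c "
from h import *
delta([.579,.015,.12],np.pi/2)"
```

```text
shift [-3.1 30.4 26.8] rot [-0.001  0.004  0.   ] ee [ 0.5758 -0.0154  0.1468] yaw 1.571 j6 -0.14 t 38.42
```

Request:
drive_tool(commands=[[-3, 25, 10, 0, 0.004, 0, 1], [-3, 30, 27, 0, 0.004, 0, 1], [-3, 30, 27, 0, 0.004, 0, 1], [-3, 30, 27, 0, 0.004, 0, 1]])

```text
t: 38.75
ee_pos: [0.5779, 0.0149, 0.1196]
eef_rot: [-0.0, 1.0, -0.001, -0.001]
wrist_force: [-0.5, 0.2, -0.3]
opening: 0.0212
```

```bash
python3 -c "
from h import *
im,P=snap('wrist','w38')
delta([.579,.015,.02],np.pi/2)"
```

```text
shift [ -0.4   1.  100.4] rot [-0.001 -0.    -0.   ] ee [0.5786 0.0141 0.1204] yaw 1.571 j6 -0.08 t 38.8
```

View pics/w38.png

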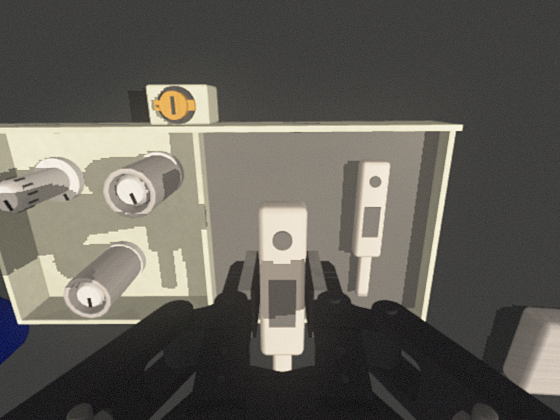

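Request:
drive_tool(commands=[[0, 1, 15, 0, 0, 0, 1], [0, 1, 40, 0, 0, 0, 1], [0, 1, 70, 0, 0, 0, 1], [0, 1, 90, 0, 0, 0, 1], [0, 1, 98, 0, 0, 0, 1]])

```text
t: 39.22
ee_pos: [0.5769, 0.0136, 0.0204]
eef_rot: [0.001, 1.0, -0.001, -0.002]
wrist_force: [-0.4, -0.3, -0.5]
opening: 0.0212
```

Request:
drive_tool(commands=[[-2, 0, 2, 0, 0, 0, 1], [-2, 0, 4, 0, 0, 0, 1], [-2, 0, 5, 0, 0, 0, 1], [-2, 0, 5, 0, 0, 0, 1]])

```text
t: 39.55
ee_pos: [0.5803, 0.0131, 0.0168]
eef_rot: [0.002, 1.0, -0.001, -0.001]
wrist_force: [0.8, 0.0, 0.1]
opening: 0.021
```

```bash
python3 -c "
from h import *
delta([.579,.015,.014],np.pi/2);print(get_obs()['wrist_force'])"
```

```text
shift [1.3 1.9 2.8] rot [-0.002 -0.001 -0.003] ee [0.5803 0.0131 0.0168] yaw 1.568 j6 -0.08 t 39.55
[0.79736305 0.01630969 0.10303197]
```

Request:
drive_tool(commands=[[0, 0, 1, 0, 0, 0, 1], [0, 0, 2.5, 0, 0, 0, 1], [0, 0, 2.5, 0, 0, 0, 0.6], [0, 0, 2.5, 0, 0, 0, 0.2], [0, 0, 2.5, 0, 0, 0, 0.2]])

```text
t: 39.97
ee_pos: [0.5804, 0.0132, 0.0145]
eef_rot: [0.001, 1.0, -0.001, -0.0]
wrist_force: [0.6, -0.0, -0.4]
opening: 0.0342
```

Request:
drive_tool(commands=[[0, 0, 0, 0, 0, 0, 0.2], [0, 0, -20, 0, 0, 0, 0.2], [0, 0, -60, 0, 0, 0, 0.1], [0, 0, -100, 0, 0, 0, 0.1], [30, 0, -140, 0, 0, 0, 0.1]])

```text
t: 40.38
ee_pos: [0.5595, 0.0131, 0.1505]
eef_rot: [0.001, 1.0, -0.001, 0.002]
wrist_force: [1.8, -0.6, 0.4]
opening: 0.0385
```

Request:
drive_tool(commands=[[30, 0, -20, 0, 0, 0, 0.1], [60, 0, -40, 0, 0, 0, 0.1], [90, 0, -50, 0, 0, 0, 0.1], [90, 0, -50, 0, 0, 0, 0.1], [90, 0, -50, 0, 0, 0, 0.1]])

```text
t: 40.8
ee_pos: [0.4688, 0.0136, 0.2011]
eef_rot: [0.002, 1.0, -0.001, 0.004]
wrist_force: [0.7, 0.7, 0.5]
opening: 0.0387
```

```bash
python3 -c "
from h import *
print(get_obs()['ee_pos'],get_obs()['t'])
im,P=snap('wrist','w39')
im,P=snap('top','t39');cv2.imwrite('pics/t39c.png',cv2.resize(im[140:300,140:420],None,fx=2.8,fy=2.8,interpolation=cv2.INTER_CUBIC)[:,:,::-1])
im2,P=snap('scene','s39')
cv2.imwrite('pics/s39c.png',cv2.resize(im2[110:300,80:480],None,fx=2,fy=2,interpolation=cv2.INTER_CUBIC)[:,:,::-1])"
```

```text
[0.46879628 0.01356222 0.20114464] 40.8
```

View pics/w39.png

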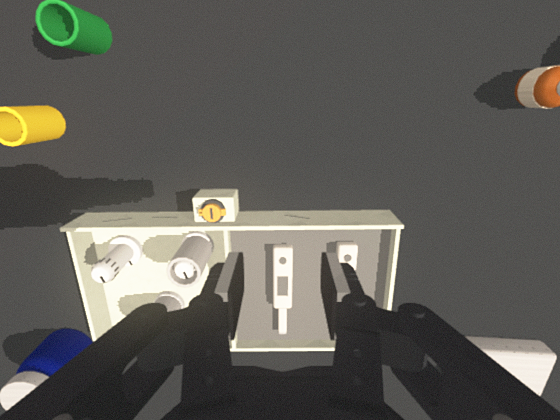

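View pics/s39c.png

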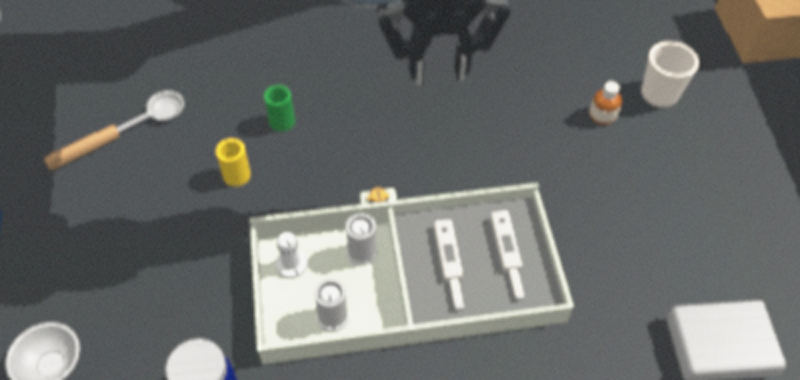

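View pics/t39c.png

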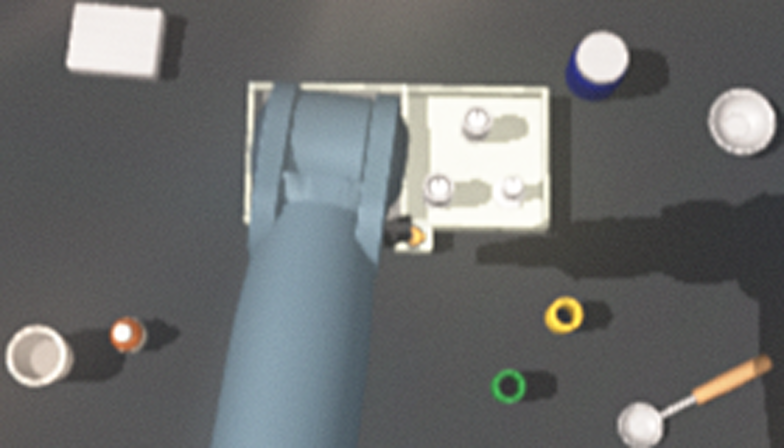

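```bash
python3 -c "
from h import *
im,P=load('w26');a=cv2.resize(im[160:330,140:320],None,fx=4,fy=3.5,interpolation=cv2.INTER_CUBIC);cv2.imwrite('pics/f1.png',a[:,:,::-1])
im,P=load('w39')
print('therm1 tail,tip',onplane(P,[(283,246),(282,332)],.037).round(4))
im,P=load('w33');print('therm0',onplane(P,[(283,154),(282.5,273)],.037).round(4))"
```

```text
therm1 tail,tip [[0.5419 0.0137 0.037 ]
 [0.6572 0.0122 0.037 ]]
therm0 [[0.5414 0.0855 0.037 ]
 [0.6568 0.0854 0.037 ]]
```

View pics/f1.png

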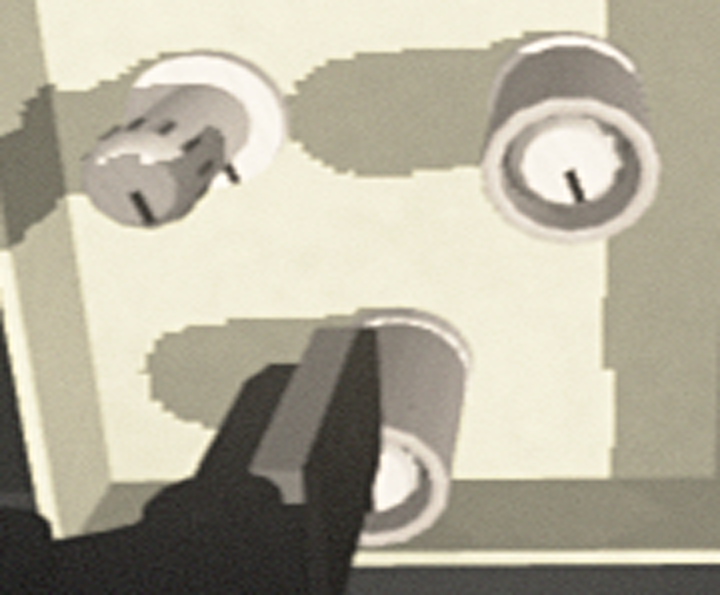

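Sleeves sit on their flanges, caps are level with the rims, and the marks are aligned. Handing in.

```bash
python3 -c "
from workcell import *
print(job_done())"
```

```text
the job is handed in; nothing more can be done
None
```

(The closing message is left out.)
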